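# Weigh a pail of bulbs on the spring balance

### The arm

A 6-joint arm with a two-finger parallel gripper is mounted at the origin on the work surface. World frame = base frame: x ahead of the robot, y to its left, z up, the work surface at z = 0. Lengths are in mm, angles in degrees, forces in N, time in s.
With the tool pointing down it reaches from about 350 to 850 mm from the base axis. Payload 8.1 kg.
Tool frame: the origin (TCP) lies between the finger pads; the fingertips stand 8 mm ahead of it and the grasp point (between the pads) lies 11 mm behind it (r.tip_extent is the distance from the TCP to the fingertips, in mm); z points along the fingers, y is the direction in which the jaws open and shut (so a half turn about z gives the same grasp; the last joint's range is limited). The gripper opens to 85 mm and grips with 20 to 120 N. Pads are 22 mm wide; open, the fingers measure 114 mm over their backs; the gripper's body (76 mm by 85 mm) begins 54 mm behind the grasp point. The pads swing forward as they close: fully open they stand 13 mm farther back than shut.
Start: joints at [66.497, 7.471, 85.268, -0, 87.261, -4.893], TCP at [191.45, 568.641, 239.292] pointing down, gripper open.
Joint ranges: [-169.43, 169.43], [-51.17, 129.36], [1.28, 143.12], [-76.62, 256.62], [0, 156.53], [-152.29, 152.29]. Speed limits (degrees/s): [136.94, 136.94, 159.86, 180, 180, 180].

### API

Orientations are given as [roll, pitch, yaw] about the fixed x, y, z axes, in that order (R = Rz(yaw) Ry(pitch) Rx(roll)).
In Python, from bench import sensors, viewer, hand_in, r gives the robot as it stands. The module is installed in compiled form; this text tells all that it offers.
- The arm moves only by the tool move_arm, never from a script. Its argument "rows" is a list that holds one entry, the list of rows, each a list of 6 numbers: the shift along the tool's x, y, z in m, then the turn, a rotation vector about the tool's x, y, z in degrees. In form: [[[tx, ty, tz, rx, ry, rz], ...]]. A call has 1 to 20 rows; each row is the pose to reach, as a shift and turn from the pose commanded when the call began, along the tool's axes at that moment; what a row does not reach only later rows make up. A row lasts 1/10 s, in which the tool goes at most 50 mm and 8.59 degrees, less where a joint would pass 70% of its speed; a pose out of reach is approached as far as the arm can. A call with a gripper value outside its range is refused whole. "grip" is the opening, from 0 (shut) to 1 (fully open), set as the call begins (left out, the last holds). The fingers move at their own pace and stop on an object; "newtons" is the grip in N (left out, the last holds). Time passes only in rows, so rows that repeat a pose let the fingers close. It gives the time, the measured TCP pose, the force and the opening at its end, in the units of the state.
- sensors.sense(): the state, without advancing time (a new reading comes with each control period).
- viewer.snapshot(name): name is "scene" or "top" or "wrist"; returns a dict with "color" (384x512x3 uint8, red, green, blue), "camera_matrix" (3x3 intrinsics, pixels), "R" (3x3) and "t" (3): a world point X has camera coordinates R X + t. Camera axes: x right, y down, z forward; pixel columns grow to the right and rows downward; lengths in mm; the calibration is good to about 2 mm. A picture is of the moment at which its call begins. There is no depth.
- hand_in(): hands the job in, once; it reports no verdict.
The state is a dict: "time": time; "joint_pos": joint angles; "qd": joint speeds; "joint_efforts": joint torques, N m; "tool_pos": TCP position; "tcp_rot": TCP orientation; "ft_force": force on the tool from outside, world axes, zero at the start; "wrist_torque": the same for the moment, N m; "finger_gap": finger opening in mm.
Only numpy, scipy, OpenCV 4.12 (cv2) and the standard library are available. Lean on these libraries where they do the work, as an engineer would, in place of code of your own. Each camera call takes 0.05 s, during which the arm holds its last target.

### The job

Weigh the green pail of bulbs: with the pail still standing on the table, swing its folded white bail upright, then carry the pail by the bail and hang it by the notch in the middle of the bail on the hook of the spring balance. Ease the weight slowly and gently onto the spring, letting go only once the hook carries all of it and you neither hold it up nor press it down, so that the hook does not jump or bob, and leave the pail hanging free, level and still, with the other goods where they are.

Things in the scene. Friction and masses are not known exactly. Their poses are not given: they have to be found in the camera images.
- pail: loose green moulded pail full of brown bulbs, 100 mm tall, 149 mm across its rim and 108 mm across its foot, two ears rising to 115 mm height at its left and right; under 1 kg in all, each time different, not told how much. Origin: centre of the underside. z up; x points away from the side to which the bail is folded; y runs from ear to ear.
- pail_bail (a joint): swing of the white bail about the line through the ears (parallel to the pail's y, 108 mm above its foot): 0 = folded level over the rim towards the pail's -x, 1.57 = upright, 3.14 = folded to the other side. The ears are slightly tight: the bail stays where it is left and takes about 0.3 N at its top bar to move; pushed inwards while folded it binds.
- bail_pivot (a point): middle of the bail's pivot line, turning with the bail. The bail is a 9 mm round bar in a flat trapezoid: two straight legs run in from the ears (149 mm apart) to a straight top bar 88 mm long, its centre line 86 mm from this point. Folded, the top bar overhangs the rim: about 12 mm from its centre line to the rim, with free air beneath.
- bail_mid (a point): middle of the bail, on the inner side of its hanging notch (89.5 mm from the pivot line), where the hook should carry it. The notch is 26 mm wide, bowed 8 mm farther out than the top bar (centre line 94 mm from the pivot line); from 16 to 44 mm either side of the middle the top bar is straight and can be gripped.
- scale: fixed spring balance on its stand: grey base plate 220 x 160 x 12 mm, a 25 mm steel post 85 mm behind the plate's centre, an arm at 628 mm height that holds a white tube 37 mm thick, its lower end 428 mm above the table. Origin: centre of the underside of the base plate; x points from the hook to the post, z up. The hook is 60 mm in front (-x) of the origin.
- scale_hook (a joint): how far the hook has been drawn down out of the tube, in m: 0 unloaded, 0.070 per kilogram hung (140 N/m), end of travel 0.076; the red pointer shows it
- hook_seat (a point): lowest point in the bowl of the J-shaped steel hook (6 mm rod), 300 mm above the table when unloaded; moves with the hook. In the scale's x-z plane the tip stands 19 mm in front (scale's -x) and ends 25 mm above this point; the upright shank is 14 mm behind (+x). The opening is 26 mm wide, open upwards: the bail's bar goes down into it, across the scale's x.
- spare_pail: bystander: loose empty blue pail of the same size with a black bail; origin at the centre of the underside
- clay_pot: bystander: small terracotta pot, 84 mm across, 75 mm tall; origin at the centre of the underside
- glazed_pot: bystander: blue glazed pot, 110 mm across, 100 mm tall; origin at the centre of the underside
- white_pot: bystander: white glazed pot, 100 mm across, 90 mm tall; origin at the centre of the underside
- trowel: bystander: hand trowel with wooden handle, 270 mm long, lying along its x; origin on the table under its middle
- sprayer: bystander: white spray bottle with green head, 90 mm across, 216 mm tall; origin at the centre of the underside
- feed_bottle: bystander: green bottle, 64 mm across, 160 mm tall; origin at the centre of the underside
There are look-alikes about, which are no part of the job. Leave any turquoise or yellow look-alike of the pail alone.

How it is judged:
By the outcome, as a careful person would: the job done as asked, in the order asked, and still so for the second after the job is handed in, with the robot touching nothing.
It also fails if it takes over 72 s, if anything falls off the work surface, if the arm or the gripper's body presses on something with over 40 N, if the wrist force passes 120 N, or if a joint passes its speed limit or range.

## Working session

There is one attempt and no reset: what is moved stays moved. The work goes in short steps, Python scripts to look and compute and a tool call to move; the robot and the scene stay as the last step left them, time stands still between calls to the robot, and variables do not carry over. Pictures are saved under pics/ and viewed, and the job is handed in when it is done.

Besides the shell and the picture viewer there is one more tool, called after "Emit:" by a JSON object that holds its "op" and its "data", one argument or row to a line. move_arm: Moves the arm, as the interface text tells. Its arguments: {"type":"object","properties":{"rows":{"type":"array","items":{"type":"array","items":{"type":"array","items":{"type":"number"}}}},"grip":{"type":"number"},"newtons":{"type":"number"}},"required":["rows"]}

```bash
mkdir -p pics
cat > h.py <<'E'
import numpy as np, cv2
from bench import sensors, viewer, hand_in, r
def snap(cam,name):
    d=viewer.snapshot(cam); cv2.imwrite(f'pics/{name}.png',cv2.cvtColor(d['color'],cv2.COLOR_RGB2BGR))
    np.savez(f'pics/{name}.npz',c=d['color'],K=d['camera_matrix'],R=d['R'],t=d['t']); return d
def load(name):
    z=np.load(f'pics/{name}.npz'); return z
def ray(z,u,v):
    K,R,t=z['K'],np.array(z['R']),np.array(z['t'])
    d=R.T@np.linalg.solve(K,[u,v,1.]); return -R.T@t,d/np.linalg.norm(d)
def onz(z,u,v,h):
    o,d=ray(z,u,v); return o+d*(h-o[2])/d[2]
def proj(z,X):
    p=z['K']@(z['R']@np.array(X,float)+z['t']); return p[:2]/p[2]
def tri(a,b):
    A=np.zeros((3,3));B=np.zeros(3)
    for o,d in (a,b):
        P=np.eye(3)-np.outer(d,d);A+=P;B+=P@o
    X=np.linalg.solve(A,B); return X,[np.linalg.norm((np.eye(3)-np.outer(d,d))@(X-o)) for o,d in (a,b)]
E
python3 - <<'E'
from h import *
for c in ('scene','top','wrist'):
    d=snap(c,c+'0'); print(c, -np.array(d['R']).T@d['t'])
s=sensors.sense(); print(s)
E
```

```text
scene [1344.21516601  109.46451425 1394.02124532]
top [ 410.54148557   -7.87492007 1394.91595195]
wrist [125.66450236 591.20907854 372.57401293]
{'time': 0.15, 'joint_pos': array([ 6.64966273e+01,  7.50497207e+00,  8.53136865e+01,  1.33425535e-03,
        8.72611824e+01, -4.89157388e+00]), 'qd': array([-0.00930429, -0.17821657, -0.1095862 ,  0.02455702,  0.03977797,
       -0.09890286]), 'joint_efforts': array([ 3.94771650e-04, -5.70060825e+01, -5.01162136e+01, -3.65134665e-04,
        9.69654793e-03, -6.10057737e-05]), 'tool_pos': array([191.2902738 , 568.27168442, 238.49952477]), 'tcp_rot': array([-1.79920563e+02, -8.13586047e-03,  1.61388131e+02]), 'ft_force': array([ 0.47928671,  0.02442262, -0.57504545]), 'wrist_torque': array([-0.00942408,  0.02103943, -0.03323913]), 'finger_gap': 85.11069071656985}
```

View pics/scene0.png

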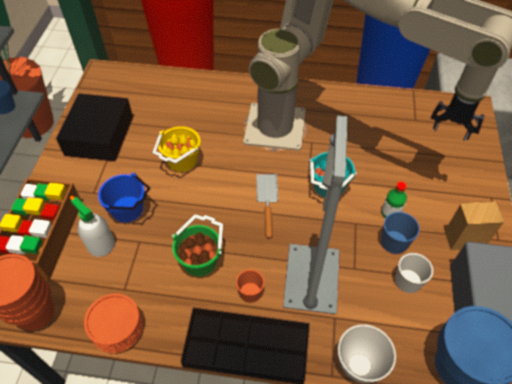

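View pics/top0.png

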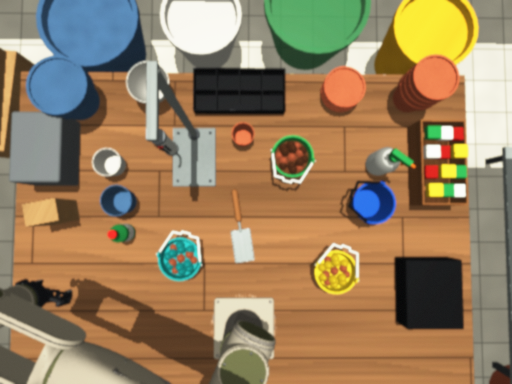

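View pics/wrist0.png

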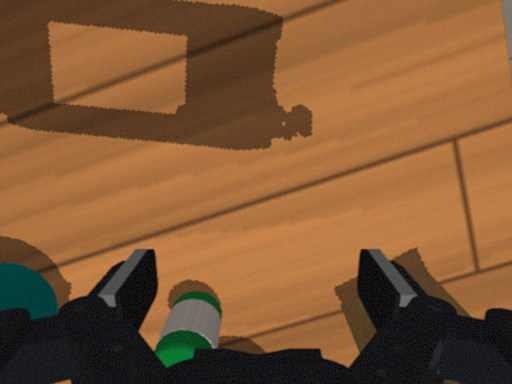

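Run:
```python
from h import *
a=cv2.imread('pics/top0.png')
c1=cv2.resize(a[125:195,255:335],None,fx=7,fy=7,interpolation=cv2.INTER_CUBIC)
cv2.imwrite('pics/c1.png',c1)
c2=cv2.resize(a[50:200,110:230],None,fx=4,fy=4,interpolation=cv2.INTER_CUBIC);cv2.imwrite('pics/c2.png',c2)
b=cv2.imread('pics/scene0.png')
cv2.imwrite('pics/c3.png',cv2.resize(b[200:290,160:240],None,fx=6,fy=6,interpolation=cv2.INTER_CUBIC))
cv2.imwrite('pics/c4.png',cv2.resize(b[110:315,270:370],None,fx=2.9,fy=2.9,interpolation=cv2.INTER_CUBIC))
```

```text
(no output)
```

View pics/c1.png

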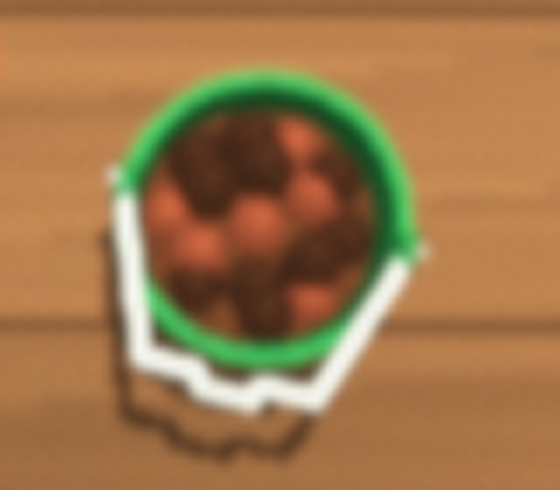

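View pics/c2.png

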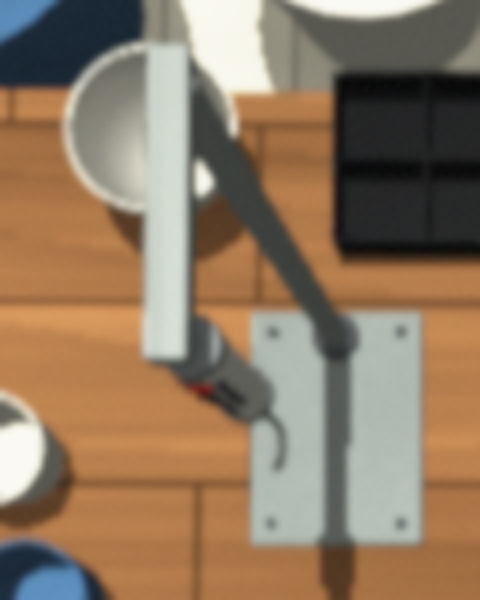

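View pics/c3.png

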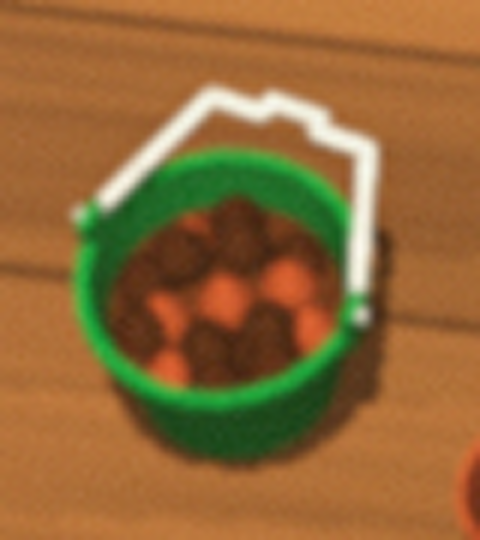

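View pics/c4.png

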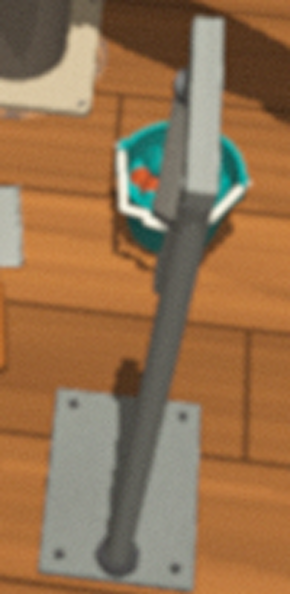

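Run:
```python
from h import *
T=load('top0');S=load('scene0')
np.set_printoptions(precision=1,suppress=True)
# pail: white bail in top, crop coords/7 at corners; rim green ellipse
def mask(z,box,f):
    x0,y0,x1,y1=box; hsv=cv2.cvtColor(z['c'],cv2.COLOR_RGB2HSV); m=np.zeros(hsv.shape[:2],np.uint8)
    m[y0:y1,x0:x1]=f(hsv[y0:y1,x0:x1].astype(int))*255; return m
g=lambda h:(h[...,0]>50)&(h[...,0]<80)&(h[...,1]>120)
w=lambda h:(h[...,1]<60)&(h[...,2]>170)
def cen(m): 
    v,u=np.nonzero(m);return u.mean(),v.mean(),len(u)
mg=mask(T,(255,125,335,195),g)
hull=cv2.convexHull(np.argwhere(mg)[:,::-1].astype(np.int32))
(c,r_)=cv2.minEnclosingCircle(hull); print('circ',c,r_, onz(T,c[0],c[1],100))
mw=mask(T,(255,125,335,195),w); print(cen(mw))
pts=np.argwhere(mw)[:,::-1]
W=np.array([onz(T,u,v,108) for u,v in pts]); 
print('rect',cv2.minAreaRect(W[:,:2].astype(np.float32)))
for n,(u,v) in dict(earL=(113,176),earR=(423,250),cL=(133,360),cR=(318,408),mid=(244,402)).items():
    print(n,onz(T,255+(u-3)/7,125+(v-3)/7,108))
for n,(u,v) in dict(earR=(80,215),earL=(360,315),cR=(210,92),cL=(372,143),mid=(295,105)).items():
    print('sc',n,onz(S,160+(u-2.5)/6,200+(v-2.5)/6,108))
for u,v in ((250,313),(421,313),(250,546),(421,546)): print('plate',onz(T,110+u/4,50+v/4,12))
print('post',onz(T,110+336/4,50+340/4,12))
for u,v in ((145,360),(188,360),(145,45),(186,45)): print('arm',onz(T,110+u/4,50+v/4,640))
for h in (300,304,): print('hook',onz(T,110+279/4,50+435/4,h))
```

```text
circ (292.26055908203125, 156.16197204589844) 21.091676712036133 [ 617.7 -169.2  100. ]
(np.float64(288.4075471698113), np.float64(172.03396226415094), 265)
rect ((572.578857421875, -153.27444458007812), (154.2993621826172, 95.41950225830078), 72.49943542480469)
earL [638.8 -93.  108. ]
earR [ 602.2 -247.6  108. ]
cL [ 546.7 -102.9  108. ]
cR [ 523.1 -194.7  108. ]
mid [ 526. -158.  108.]
sc earR [ 599.6 -244.4  108. ]
sc earL [636.9 -93.2 108. ]
sc cR [ 516.7 -194.6  108. ]
sc cL [ 536.2 -105.1  108. ]
sc mid [ 518.5 -149.   108. ]
plate [735.3 268.7  12. ]
plate [736.1 108.8  12. ]
plate [516.5 265.7  12. ]
plate [517.  107.2  12. ]
post [710.1 188.1  12. ]
arm [563.3 196.1 640. ]
arm [563.4 174.3 640. ]
arm [727.5 199.1 640. ]
arm [727.6 178.  640. ]
hook [576.7 188.5 300. ]
hook [576.  187.8 304. ]
```

Run:
```python
from h import *
T=load('top0');S=load('scene0')
np.set_printoptions(precision=1,suppress=True)
t=dict(earL=(113,176),earR=(423,250),cL=(133,360),cR=(318,408),mid=(244,402))
s=dict(earR=(80,215),earL=(360,315),cR=(210,92),cL=(372,143),mid=(295,105))
for k in t:
    a=ray(T,255+(t[k][0]-3)/7,125+(t[k][1]-3)/7); b=ray(S,160+(s[k][0]-2.5)/6,200+(s[k][1]-2.5)/6)
    print(k,*tri(a,b))
for k,X in dict(seat=(566,187.5,297),tip=(547,187.5,325),shank=(580,187.5,350),tube=(566,187.5,428)).items():
    print(k,(proj(T,X)-[110,50])*4, (proj(S,X)-[270,110])*2.9)
pc=np.array([618,-169.5]);
```

```text
earL [638.3 -92.8 110.5] [np.float64(0.05669620065419835), np.float64(0.05669620065421696)]
earR [ 601.5 -245.2  111.3] [np.float64(1.6947727139968696), np.float64(1.694772713996788)]
cL [ 545.3 -102.2  122.5] [np.float64(0.4498265060012537), np.float64(0.4498265060012304)]
cR [ 522.3 -193.   116.7] [np.float64(0.46962284221347345), np.float64(0.4696228422135631)]
mid [ 524.6 -152.   117.1] [np.float64(4.838631807982433), np.float64(4.838631807982352)]
seat [280.9 449.9] [152.8 282. ]
tip [273.7 470.6] [157.4 247.9]
shank [267.9 419.5] [158.5 261. ]
tube [245.4 421.5] [170.1 194.8]
```

```bash
cat >> h.py <<'E'
from scipy.spatial.transform import Rotation as Ro
import json,os
np.set_printoptions(precision=4,suppress=True)
def getcmd():
    if os.path.exists('cmd.json'):
        d=json.load(open('cmd.json')); return np.array(d['p']),Ro.from_quat(d['q'])
    return np.array([191.45,568.641,239.292]),Ro.from_euler('xyz',[180,0,161.39],degrees=True)
def setcmd(p,R): json.dump(dict(p=list(p),q=list(R.as_quat())),open('cmd.json','w'))
def applied(row):
    p,R=getcmd(); row=np.array(row,float)
    setcmd(p+R.apply(row[:3]*1000),R*Ro.from_rotvec(row[3:],degrees=True))
def tool(yaw,dip):
    """tool z horizontally along heading yaw, dip deg below horizontal; x to the left, y up-forward"""
    y,d=np.radians([yaw,dip]); z=np.array([np.cos(d)*np.cos(y),np.cos(d)*np.sin(y),-np.sin(d)])
    x=np.array([-np.sin(y),np.cos(y),0]); return Ro.from_matrix(np.c_[x,np.cross(z,x),z])
def rel(pt,Rt,p0=None,R0=None):
    p,R=getcmd() if p0 is None else (p0,R0)
    return np.r_[R.inv().apply(np.array(pt)-p)/1000,(R.inv()*Rt).as_rotvec(degrees=True)]
def st():
    s=sensors.sense(); print('t',round(s['time'],2),'p',s['tool_pos'],'rpy',s['tcp_rot'],'F',s['ft_force'],'M',s['wrist_torque'],'gap',round(s['finger_gap'],1),'J',s['joint_pos'].round(1)); return s
E
python3 - <<'E'
from h import *
for t in [(300,200,330),(450,-120,340)]:
    print(rel(t,tool(-13.7,90)))
p,R=getcmd();print(R.as_matrix(), tool(71.39,90).as_matrix())
E
```

```text
[-0.2205 -0.3147 -0.0907  0.     -0.     85.09  ]
[-0.4648 -0.5701 -0.1007  0.     -0.     85.09  ]
[[-0.9477  0.3191  0.    ]
 [ 0.3191  0.9477  0.    ]
 [ 0.      0.     -1.    ]] [[-0.9477  0.3191  0.    ]
 [ 0.3191  0.9477  0.    ]
 [ 0.      0.     -1.    ]]
```

Emit:
{"op": "move_arm", "data": {
  "rows": [
    [[-0.02,-0.02,-0.03,0,0,3],[-0.045,-0.055,-0.06,0,0,8],[-0.075,-0.09,-0.09,0,0,14],[-0.105,-0.13,-0.1,0,0,20],[-0.135,-0.165,-0.1,0,0,26],[-0.165,-0.2,-0.1,0,0,32],[-0.195,-0.24,-0.1,0,0,38],[-0.225,-0.275,-0.1,0,0,44],[-0.255,-0.31,-0.1,0,0,50],[-0.285,-0.35,-0.1,0,0,56],[-0.315,-0.385,-0.1,0,0,62],[-0.345,-0.42,-0.1,0,0,68],[-0.375,-0.46,-0.1,0,0,73],[-0.405,-0.495,-0.1,0,0,78],[-0.43,-0.525,-0.1,0,0,82],[-0.45,-0.55,-0.1,0,0,85],[-0.46,-0.565,-0.1,0,0,85],[-0.465,-0.57,-0.1,0,0,85],[-0.465,-0.57,-0.1,0,0,85]]
  ]
}}

```text
time: 2.05
tool_pos: [450.2, -120.3, 338.9]
tcp_rot: [-179.9, -0.0, 76.3]
ft_force: [0.5, 0.5, 0.2]
finger_gap: 85.5
```

Run:
```python
from h import *
applied([-0.465,-0.57,-0.1,0,0,85]); print(getcmd()[0]); st(); d=snap('wrist','w1'); snap('scene','s1')
```

```text
[ 450.2353 -119.9482  339.292 ]
t 2.05 p [ 450.198  -120.2595  338.8695] rpy [-179.9445   -0.0166   76.3344] F [0.501  0.546  0.1649] M [-0.0443  0.0072  0.0686] gap 85.5 J [-21.3 -14.6  96.1   0.   98.5  -7.6]
```

View pics/w1.png

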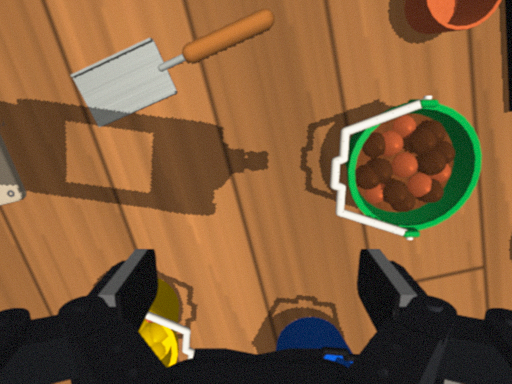

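Run:
```python
from h import *
T=load('top0');W=load('w1')
a=cv2.imread('pics/w1.png');cv2.imwrite('pics/c5.png',cv2.resize(a[85:245,320:490],None,fx=3.5,fy=3.5,interpolation=cv2.INTER_CUBIC))
np.set_printoptions(precision=1,suppress=True)
t=dict(earL=(113,176),earR=(423,250),cL=(133,360),cR=(318,408),mid=(244,402))
s=dict(earR=(411,236),earL=(429,98),cR=(340,214),cL=(344,131),mid=(334,172))
for k in t:
    a=ray(T,255+(t[k][0]-3)/7,125+(t[k][1]-3)/7); b=ray(W,*s[k])
    print(k,*tri(a,b), onz(W,*s[k],108))
```

```text
earL [637.9 -93.2 112.7] [np.float64(0.4340996840382231), np.float64(0.43409968403825744)] [640.  -94.1 108. ]
earR [ 604.3 -247.5  103.6] [np.float64(1.643208776252738), np.float64(1.6432087762526713)] [ 604.  -244.3  108. ]
cL [ 543.4 -101.9  133.7] [np.float64(1.1131578162836888), np.float64(1.1131578162835787)] [ 548.6 -106.7  108. ]
cR [ 523.5 -191.5  125.8] [np.float64(2.0063405013452895), np.float64(2.006340501345431)] [ 528.4 -198.   108. ]
mid [ 533.1 -160.2   70.5] [np.float64(4.343437492577799), np.float64(4.343437492577948)] [ 530.4 -148.2  108. ]
```

View pics/c5.png

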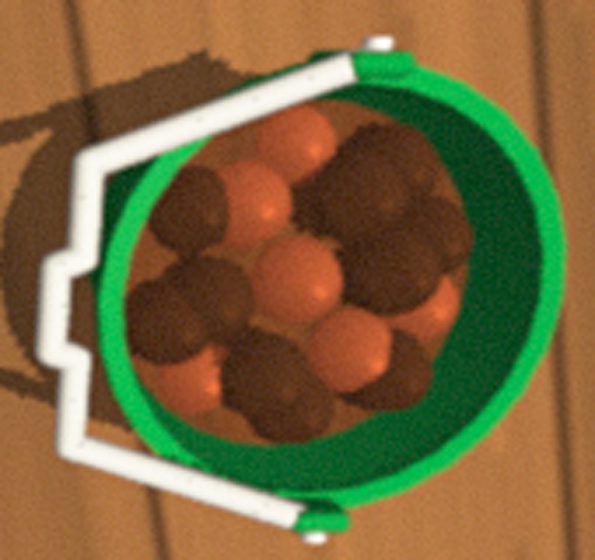

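Run:
```python
from h import *
Rt=tool(-13.5,45); G=np.array([541,-120,112.]); z=Rt.apply([0,0,1])
print(rel(G-85*z,Rt), G-85*z)
```

```text
[  0.0212   0.0281   0.1672 -45.       0.0432  -0.1043] [ 482.5566 -105.969   172.1041]
```

Emit:
{"op": "move_arm", "data": {
  "rows": [
    [[0.003,0.003,0.015,-5,0,0],[0.007,0.008,0.04,-12,0,0],[0.011,0.013,0.07,-20,0,0],[0.014,0.018,0.1,-27,0,0],[0.017,0.022,0.13,-35,0,0],[0.02,0.026,0.155,-41,0,0],[0.021,0.028,0.167,-45,0,0],[0.021,0.028,0.167,-45,0,0],[0.021,0.028,0.167,-45,0,0]]
  ]
}}

```text
time: 3.05
tool_pos: [499.1, -108.4, 207.3]
tcp_rot: [137.2, 0.0, 76.5]
ft_force: [0.3, 0.0, 0.5]
finger_gap: 85.2
```

Run:
```python
from h import *
applied([0.021, 0.028, 0.167, -45, 0, 0]); print(getcmd()[0]); st(); d=snap('wrist','w2')
```

```text
[ 482.3906 -106.1267  172.292 ]
t 3.05 p [ 499.0549 -108.4059  207.2854] rpy [137.1998   0.0086  76.456 ] F [0.2776 0.02   0.4645] M [ 0.0409  0.3072 -0.0141] gap 85.2 J [-22.1 -51.2 143.1   8.1  45.8 -11.9]
```

View pics/w2.png

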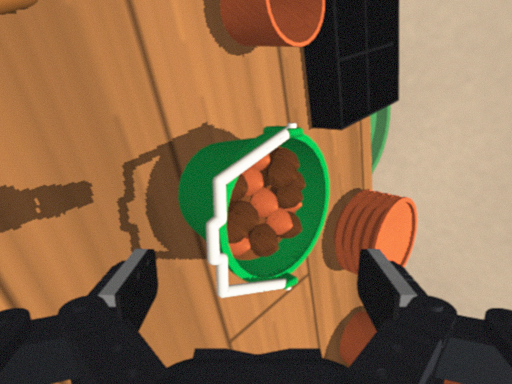

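Run:
```python
from h import *
W2=load('w2');W=load('w1');T=load('top0');S=load('scene0')
a=cv2.imread('pics/w2.png');cv2.imwrite('pics/c6.png',cv2.resize(a[115:310,170:340],None,fx=3,fy=3,interpolation=cv2.INTER_CUBIC))
np.set_printoptions(precision=1,suppress=True)
def mt(rs):
    A=np.zeros((3,3));B=np.zeros(3)
    for o,d in rs:
        P=np.eye(3)-np.outer(d,d);A+=P;B+=P@o
    X=np.linalg.solve(A,B); return X,[round(float(np.linalg.norm((np.eye(3)-np.outer(d,d))@(X-o))),1) for o,d in rs]
t=dict(earL=(113,176),earR=(423,250),cL=(133,360),cR=(318,408))
s0=dict(earR=(80,215),earL=(360,315),cR=(210,92),cL=(372,143))
s1=dict(earR=(411,238),earL=(429,98),cR=(340.5,213),cL=(345.5,131.5))
s2=dict(earR=(294,283),earL=(294,127),cR=(224,292),cL=(219,182))
for k in t:
    a=ray(T,255+(t[k][0]-3)/7,125+(t[k][1]-3)/7); b=ray(W,*s1[k]);c=ray(W2,*s2[k]);d=ray(S,160+(s0[k][0]-2.5)/6,200+(s0[k][1]-2.5)/6)
    print(k,*mt([b,c]), *mt([a,b,c,d]))
```

```text
earL [638.6 -94.2 110.6] [0.4, 0.4] [638.3 -93.4 110.9] [0.6, 0.5, 1.0, 0.7]
earR [ 602.4 -240.7  116.1] [2.5, 2.5] [ 603.  -243.6  113.8] [3.3, 1.4, 3.8, 0.8]
cL [ 547.9 -106.6  116.3] [0.4, 0.4] [ 545.3 -103.6  122.3] [1.7, 2.3, 1.5, 0.8]
cR [ 527.7 -193.4  116.9] [0.2, 0.2] [ 525.  -191.7  120.4] [3.2, 2.0, 1.8, 0.3]
```

View pics/c6.png

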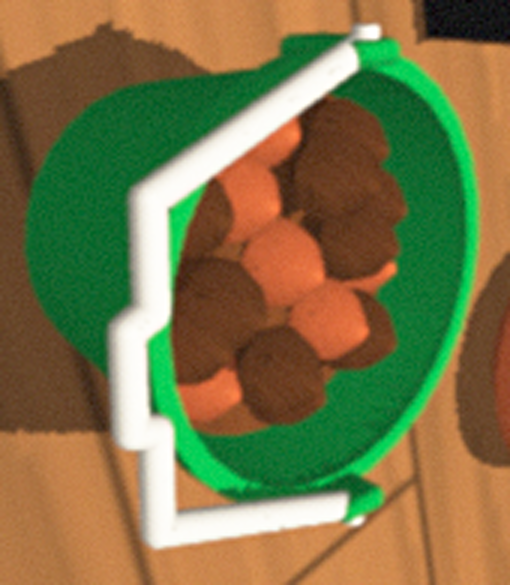

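Run:
```python
from h import *
s=st(); p=np.array(s['tool_pos']); R=Ro.from_euler('xyz',s['tcp_rot'],degrees=True)
print(r.tip_extent)
Rt=tool(-13.4,60); G=np.array([544,-121,117.]); z=Rt.apply([0,0,1])
print('from cmd',rel(G-50*z,Rt),'from meas',rel(G-50*z,Rt,p,R)); print('adv',)
```

```text
t 3.1 p [ 499.0135 -108.6041  207.2611] rpy [137.1992   0.0152  76.4385] F [-0.9768 -0.0554 -0.6656] M [0.1011 0.2823 0.0199] gap 85.5 J [-22.1 -51.2 143.1   8.1  45.8 -11.9]
8.0
from cmd [-0.      0.0187  0.0356 15.      0.1282 -0.1671] from meas [-0.0016 -0.016   0.0492 12.8007  0.1083 -0.1213]
adv
```

Emit:
{"op": "move_arm", "data": {
  "rows": [
    [[0,0,0,5,0,0],[0,0,0,10,0,0],[0,0,0,12,0,0],[0,0,0,12,0,0]]
  ],
  "grip": 0.42,
  "newtons": 20
}}

```text
time: 3.5
tool_pos: [499.8, -109.4, 208.4]
tcp_rot: [149.2, 0.0, 76.4]
ft_force: [0.2, -0.4, -0.3]
finger_gap: 35.7
```

Run:
```python
from h import *
s=st(); print('nominal',getcmd()[0])
```

```text
t 3.5 p [ 499.8337 -109.3992  208.4499] rpy [149.1557   0.0309  76.3876] F [ 0.2001 -0.4267 -0.2543] M [0.0705 0.2831 0.0042] gap 35.7 J [-20.6 -37.3 131.    4.3  55.7  -8.4]
nominal [ 482.3906 -106.1267  172.292 ]
```

Run:
```python
from h import *
s=sensors.sense(); setcmd(s['tool_pos']+[0,.2,.3],Ro.from_euler('xyz',[149.2,0,76.45],degrees=True))
Rt=tool(-13.4,60); G=np.array([544,-121,117.]); z=Rt.apply([0,0,1])
print(rel(G-45*z,Rt),rel(G+2*z,Rt))
```

```text
[-0.0012 -0.0071  0.0572  0.8     0.0759 -0.1294] [-0.0011 -0.0078  0.1042  0.8     0.0759 -0.1294]
```

Emit:
{"op": "move_arm", "data": {
  "rows": [
    [[-0.001,-0.003,0.015,0.8,0,0],[-0.001,-0.006,0.04,0.8,0,0],[-0.001,-0.007,0.055,0.8,0,0],[-0.001,-0.007,0.057,0.8,0,0],[-0.001,-0.007,0.057,0.8,0,0]]
  ]
}}

```text
time: 4.0
tool_pos: [521.1, -115.7, 154.8]
tcp_rot: [150.0, 0.0, 76.4]
ft_force: [-0.0, 0.4, 0.7]
finger_gap: 35.7
```

Run:
```python
from h import *
applied([-0.001, -0.007, 0.057, 0.8, 0, 0]); print(getcmd()[0]); st(); d=snap('wrist','w3');
W=load('w3')
for X in [(544,-121,117),(537,-150,117)]: print(proj(W,X))
s=sensors.sense();R=Ro.from_euler('xyz',s['tcp_rot'],degrees=True)
for k in (0,45): print('tcp ahead',proj(W,s['tool_pos']+R.apply([0,0,k])))
a=cv2.imread('pics/w3.png');cv2.imwrite('pics/c7.png',cv2.resize(a[100:384,120:400],None,fx=2,fy=2,interpolation=cv2.INTER_CUBIC))
snap('scene','s3');a=cv2.imread('pics/s3.png');cv2.imwrite('pics/c8.png',cv2.resize(a[150:290,140:260],None,fx=4,fy=4,interpolation=cv2.INTER_CUBIC))
```

```text
[ 522.1281 -115.6009  156.2049]
t 4.0 p [ 521.1442 -115.6502  154.7807] rpy [149.9568   0.0148  76.3662] F [-0.0037  0.3811  0.6861] M [0.0324 0.2371 0.0021] gap 35.7 J [-20.2 -28.4 130.8   4.4  47.8  -8.7]
[260.083  226.5688]
[260.0127 273.8927]
tcp ahead [260.0994 264.8306]
tcp ahead [259.5389 227.0824]
```

View pics/w3.png

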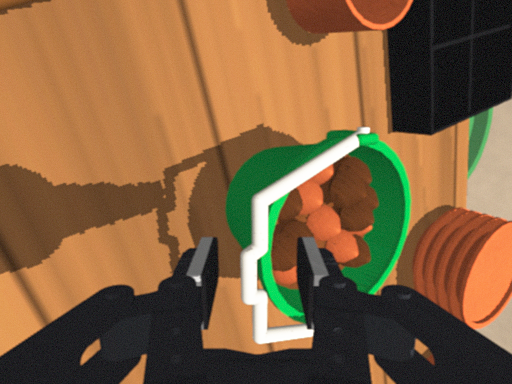

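View pics/c8.png

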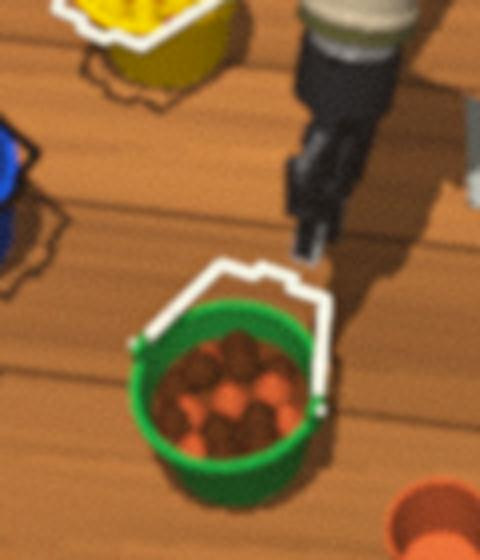

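Emit:
{"op": "move_arm", "data": {
  "rows": [
    [[0,0,0.01,0,0,0],[0,0,0.025,0,0,0],[0,0.001,0.038,0,0,0],[0,0.001,0.044,0,0,0],[0,0.001,0.046,0,0,0],[0,0.001,0.046,0,0,0]]
  ]
}}

```text
time: 4.7
tool_pos: [545.4, -121.7, 116.8]
tcp_rot: [149.8, 0.0, 76.4]
ft_force: [-0.5, -1.2, -0.2]
finger_gap: 35.9
```

Run:
```python
from h import *
applied([0, 0.001, 0.046, 0, 0, 0]); st(); d=snap('wrist','w4');snap('scene','s4')
a=cv2.imread('pics/w4.png');cv2.imwrite('pics/c9.png',cv2.resize(a[150:384,140:400],None,fx=2.5,fy=2.5,interpolation=cv2.INTER_CUBIC))
a=cv2.imread('pics/s4.png');cv2.imwrite('pics/c8.png',cv2.resize(a[170:290,160:250],None,fx=5,fy=5,interpolation=cv2.INTER_CUBIC))
```

```text
t 4.7 p [ 545.3796 -121.702   116.8269] rpy [149.8483   0.0304  76.3641] F [-0.5386 -1.2256 -0.173 ] M [ 0.0415  0.2185 -0.0314] gap 35.9 J [-19.8 -20.  129.2   4.7  41.   -8.9]
```

View pics/c9.png

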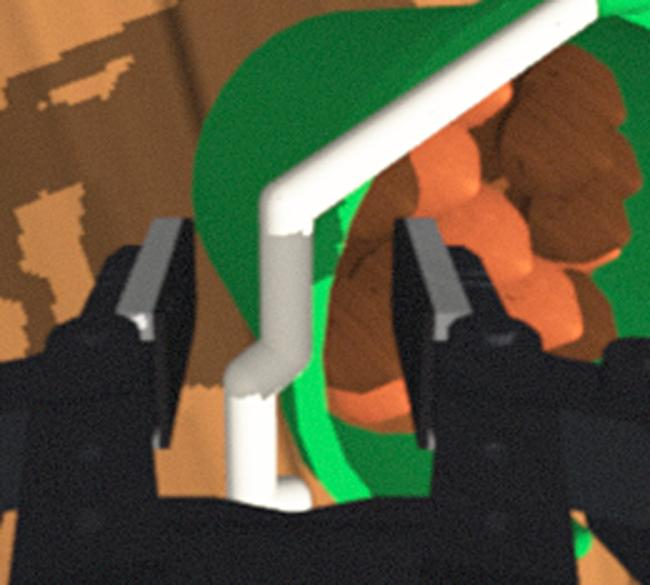

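View pics/c8.png

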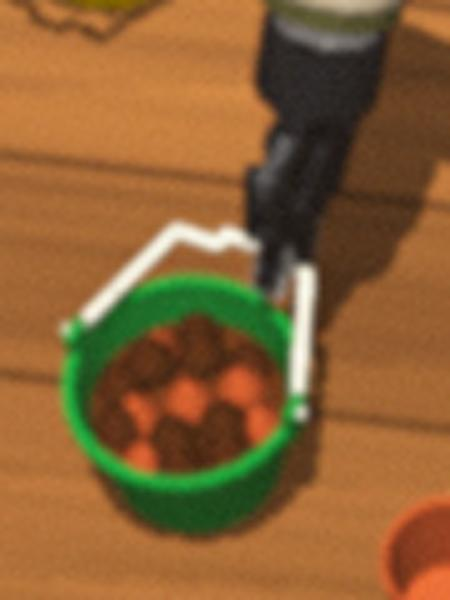

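Run:
```python
from h import *
s=sensors.sense();R=Ro.from_euler('xyz',s['tcp_rot'],degrees=True);p=s['tool_pos']
W4=load('w4');W3=load('w3');W2=load('w2');W1=load('w1')
# corner & notch-start triangulation
def mt(rs):
    A=np.zeros((3,3));B=np.zeros(3)
    for o,d in rs:
        P=np.eye(3)-np.outer(d,d);A+=P;B+=P@o
    X=np.linalg.solve(A,B); return X,[round(float(np.linalg.norm((np.eye(3)-np.outer(d,d))@(X-o))),1) for o,d in rs]
cs=[ray(W4,255.2,232),ray(W3,260.5,204),ray(W2,219.5,182),ray(W1,345.5,131.5)]
for sel in ([0,1],[0,2],[0,3],[0,1,2,3]):
    X,e=mt([cs[i] for i in sel]); print(sel,X,e,'in tool',R.inv().apply(X-p))
# tip predicted pixels
for y in (-18,18):
  for zz in (8,-11): print(y,zz,(proj(W4,p+R.apply([11,y,zz]))-[140,150])*2.5)
# bar from line: plane-of-col
```

```text
[0, 1] [ 554.6242 -115.5206  101.8424] [0.2, 0.2] in tool [ 8.2298 -1.3504 16.9571]
[0, 2] [ 548.3534 -107.2794  115.7182] [0.1, 0.1] in tool [14.7513 -1.3178  0.9181]
[0, 3] [ 547.7991 -106.2632  117.1517] [0.2, 0.2] in tool [15.6072 -1.2693 -0.7128]
[0, 1, 2, 3] [ 547.4155 -106.637   117.571 ] [0.5, 1.2, 0.2, 0.7] in tool [15.1532 -1.3047 -1.2181]
-18 8 [196.5334 209.7532]
-18 -11 [183.4124 255.8225]
18 8 [395.5024 209.7286]
18 -11 [409.4002 255.8028]
```

Emit:
{"op": "move_arm", "data": {
  "rows": [
    [[0,0,0,0,0,0],[0,0,0,0,0,0],[0,0,0,0,0,0],[0,0,0,0,0,0],[0,0,0,0,0,0],[0,0,0,0,0,0]]
  ],
  "grip": 0,
  "newtons": 20
}}

```text
time: 5.4
tool_pos: [545.3, -121.6, 116.3]
tcp_rot: [149.9, 0.0, 76.4]
ft_force: [-1.9, 1.2, 1.4]
finger_gap: 8.2
```

Run:
```python
from h import *
st(); d=snap('wrist','w5')
a=cv2.imread('pics/w5.png');cv2.imwrite('pics/c9.png',cv2.resize(a[150:384,140:400],None,fx=2.5,fy=2.5,interpolation=cv2.INTER_CUBIC))
```

```text
t 5.4 p [ 545.2502 -121.6416  116.268 ] rpy [149.8819   0.0283  76.3655] F [-1.9461  1.215   1.3545] M [0.1915 0.3437 0.0443] gap 8.2 J [-19.8 -20.  129.2   4.7  40.9  -8.9]
```

View pics/c9.png

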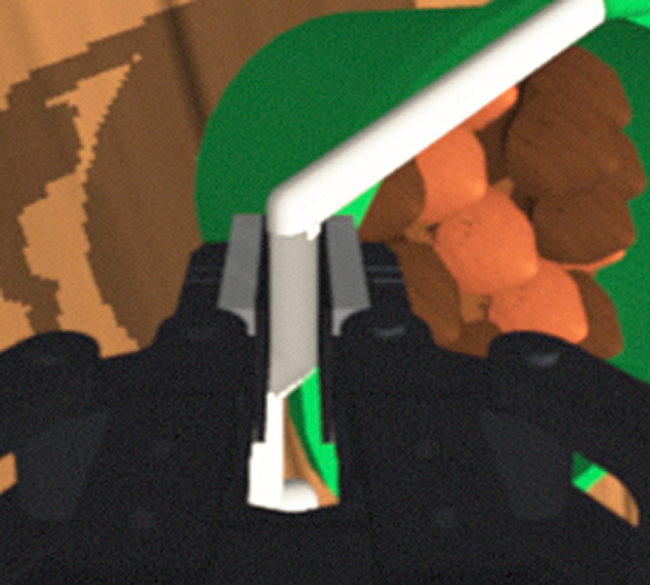

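Run:
```python
from h import *
R0=86;t0=6.4
for a in list(range(10,91,5)):
    de=R0*(np.cos(np.radians(t0))-np.cos(np.radians(a)));du=R0*(np.sin(np.radians(a))-np.sin(np.radians(t0)))
    print(a,round((.866*de+.5*du)/1000,4),round((.5*de-.866*du)/1000,4))
```

```text
10 0.0033 -0.0042
15 0.0084 -0.0098
20 0.0139 -0.0148
25 0.0199 -0.0194
30 0.0262 -0.0234
35 0.0329 -0.0269
40 0.0398 -0.0298
45 0.047 -0.032
50 0.0543 -0.0337
55 0.0617 -0.0346
60 0.0692 -0.035
65 0.0767 -0.0346
70 0.0842 -0.0337
75 0.0915 -0.032
80 0.0986 -0.0298
85 0.1056 -0.0269
90 0.1122 -0.0234
```

Emit:
{"op": "move_arm", "data": {
  "rows": [
    [[0,0.0015,-0.002,0,0,0],[0,0.0033,-0.0042,0,0,0],[0,0.006,-0.007,0,0,0],[0,0.0084,-0.0098,0,0,0],[0,0.011,-0.0123,0,0,0],[0,0.0139,-0.0148,0,0,0],[0,0.017,-0.0171,0,0,0],[0,0.0199,-0.0194,0,0,0],[0,0.0231,-0.0214,0,0,0],[0,0.0262,-0.0234,0,0,0],[0,0.0296,-0.0252,0,0,0],[0,0.0329,-0.0269,0,0,0],[0,0.0364,-0.0284,0,0,0],[0,0.0398,-0.0298,0,0,0],[0,0.047,-0.032,0,0,0],[0,0.047,-0.032,0,0,0]]
  ]
}}

```text
time: 7.05
tool_pos: [570.4, -127.8, 169.1]
tcp_rot: [149.8, 0.0, 76.4]
ft_force: [-1.7, 0.5, 0.9]
finger_gap: 7.9
```

Run:
```python
from h import *
applied([0, 0.047, -0.032, 0, 0, 0]);st(); d=snap('wrist','w6');snap('scene','s6')
a=cv2.imread('pics/s6.png');cv2.imwrite('pics/c8.png',cv2.resize(a[160:290,150:260],None,fx=5,fy=4.5,interpolation=cv2.INTER_CUBIC))
```

```text
t 7.05 p [ 570.3513 -127.7887  169.0927] rpy [149.7554   0.0372  76.3623] F [-1.7397  0.5359  0.8552] M [0.211  0.5105 0.0372] gap 7.9 J [-19.4 -19.3 122.8   4.   46.5  -7.8]
```

View pics/c8.png

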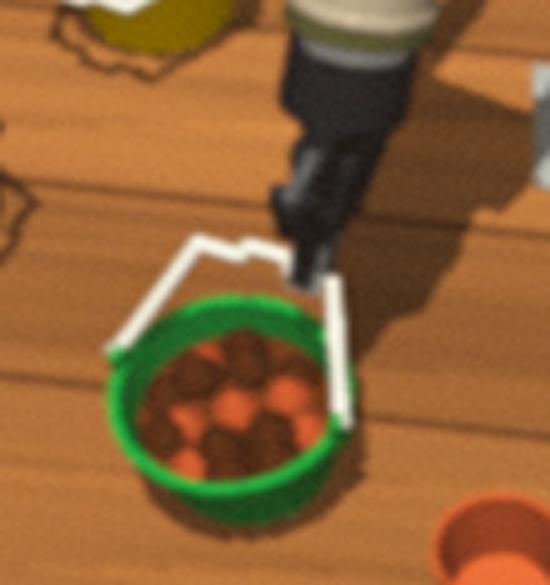

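Emit:
{"op": "move_arm", "data": {
  "rows": [
    [[0,0.0035,-0.0009,0,0,0],[0,0.0073,-0.0017,0,0,0],[0,0.011,-0.0022,0,0,0],[0,0.0147,-0.0026,0,0,0],[0,0.0185,-0.0028,0,0,0],[0,0.0222,-0.003,0,0,0],[0,0.026,-0.0028,0,0,0],[0,0.0297,-0.0026,0,0,0],[0,0.0335,-0.0022,0,0,0],[0,0.0372,-0.0017,0,0,0],[0,0.0409,-0.0009,0,0,0],[0,0.0445,0,0,0,0],[0,0.0481,0.0011,0,0,0],[0,0.0516,0.0022,0,0,0],[0,0.0551,0.0036,0,0,0],[0,0.0586,0.0051,0,0,0],[0,0.062,0.0068,0,0,0],[0,0.0652,0.0086,0,0,0],[0,0.0652,0.0086,0,0,0]]
  ]
}}

```text
time: 9.05
tool_pos: [628.6, -141.9, 192.9]
tcp_rot: [149.9, 0.0, 76.4]
ft_force: [0.3, -0.0, -1.6]
finger_gap: 8.1
```

Run:
```python
from h import *
applied([0, 0.0652, 0.0086, 0, 0, 0]);st(); d=snap('wrist','w7');snap('scene','s7');snap('top','t7')
a=cv2.imread('pics/s7.png');A=cv2.resize(a[150:290,150:260],None,fx=3.6,fy=3.6,interpolation=cv2.INTER_CUBIC)
a=cv2.imread('pics/t7.png');B=cv2.resize(a[100:240,250:350],None,fx=3.6,fy=3.6,interpolation=cv2.INTER_CUBIC)
cv2.imwrite('pics/c8.png',np.hstack([A,B]))
```

```text
t 9.05 p [ 628.5906 -141.8821  192.9277] rpy [149.8662   0.0325  76.3629] F [ 0.2885 -0.0405 -1.5552] M [0.2021 0.546  0.0153] gap 8.1 J [-18.7 -10.1 112.6   3.4  47.5  -6.7]
```

View pics/c8.png

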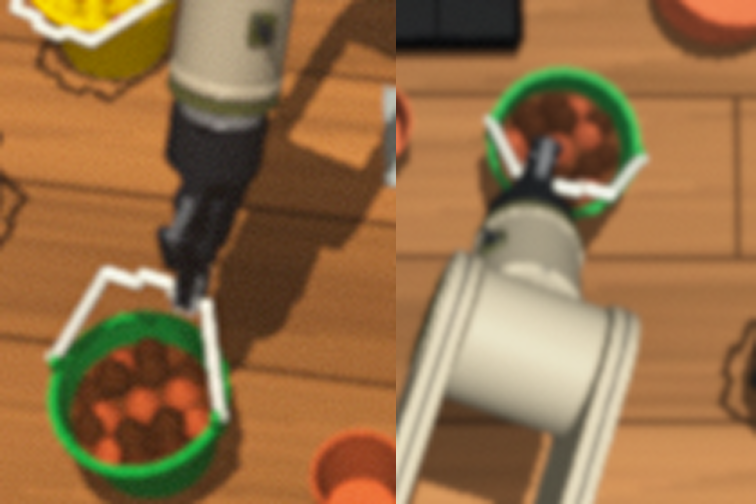

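View pics/w7.png

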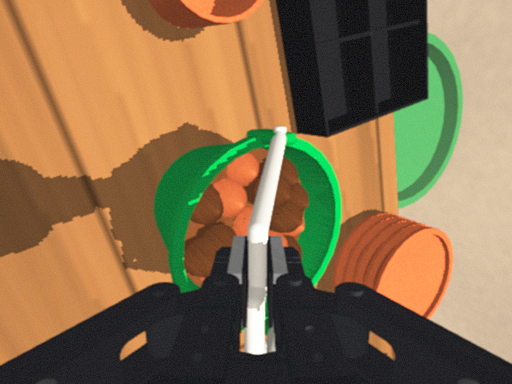

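Run:
```python
from h import *
S=load('s7');T=load('t7')
np.set_printoptions(precision=1,suppress=True)
q=lambda u,v:(150+(u-1.3)/3.6,150+(v-1.3)/3.6)
qt=lambda u,v:(250+(u-396-1.3)/3.6,100+(v-1.3)/3.6)
print('ears',onz(S,*q(52,358),108),onz(S,*q(222,418),108)); print(onz(T,*qt(645,157),110),onz(T,*qt(489,120),110))
print('corner S at 194',onz(S,*q(107,270),194),onz(S,*q(207,300),194), 'T cR',onz(T,*qt(609,195),194))
X,e=tri(ray(S,*q(107,270)),ray(T,*qt(609,195)));print('cR',X,e)
```

```text
ears [ 650.  -259.5  108. ] [ 685.3 -109.   108. ]
[ 661.9 -261.   110. ] [ 697.4 -109.6  110. ]
corner S at 194 [ 611.2 -210.8  194. ] [ 627.8 -125.9  194. ] T cR [ 610.6 -211.5  194. ]
cR [ 610.7 -211.3  193.1] [np.float64(0.3160637073579608), np.float64(0.31606370735785505)]
```

Run:
```python
from h import *
a=cv2.imread('pics/s7.png');A=cv2.resize(a[205:300,155:225],None,fx=6,fy=6,interpolation=cv2.INTER_CUBIC)
b=cv2.imread('pics/w7.png');B=cv2.resize(b[110:360,130:360],None,fx=2,fy=2,interpolation=cv2.INTER_CUBIC)
cv2.imwrite('pics/c10.png',A);cv2.imwrite('pics/c11.png',B)
```

```text
(no output)
```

View pics/c10.png

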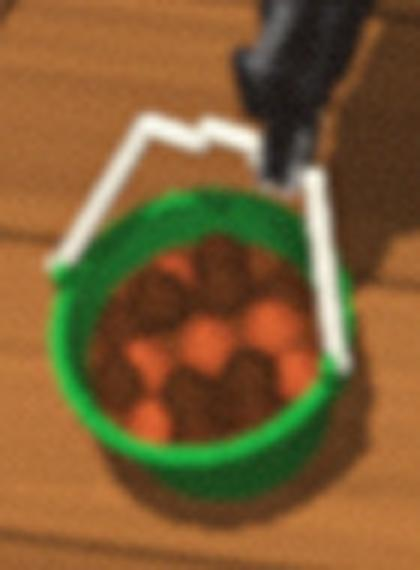

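View pics/c11.png

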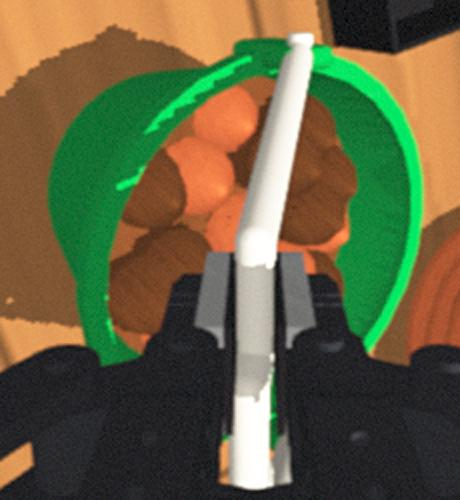

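Run:
```python
from h import *
S=load('s7');T=load('t7');W=load('w7')
np.set_printoptions(precision=1,suppress=True)
q=lambda u,v:(155+(u-2.5)/6,205+(v-2.5)/6)
w=lambda u,v:(130+u/2,110+v/2)
a=cv2.imread('pics/t7.png');cv2.imwrite('pics/c12.png',cv2.resize(a[110:170,265:335],None,fx=8,fy=8,interpolation=cv2.INTER_CUBIC))
print('earL W/S',*tri(ray(W,*w(300,38)),ray(S,*q(345,368))))
print('cL W/S',*tri(ray(W,*w(258,240)),ray(S,*q(312,172))))
# top shadow/foot
hsv=cv2.cvtColor(S['c'],cv2.COLOR_RGB2HSV).astype(int)
```

```text
earL W/S [ 694.6 -104.5  125.9] [np.float64(0.9061212069380841), np.float64(0.9061212069380719)]
cL W/S [ 631.1 -125.7  196.5] [np.float64(1.1429341920321086), np.float64(1.1429341920320668)]
```

View pics/c12.png

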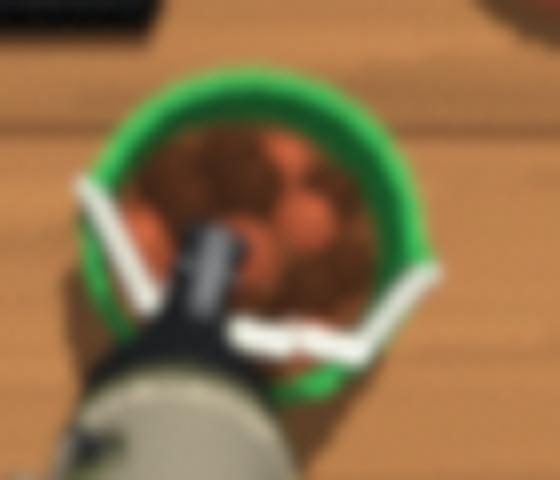

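Run:
```python
from h import *
S=load('s7');T=load('t7');W=load('w7')
np.set_printoptions(precision=1,suppress=True)
def rim(z,box):
    hsv=cv2.cvtColor(z['c'],cv2.COLOR_RGB2HSV).astype(int);m=(hsv[...,0]>50)&(hsv[...,0]<80)&(hsv[...,1]>120)
    x0,y0,x1,y1=box;M=np.zeros(m.shape,bool);M[y0:y1,x0:x1]=m[y0:y1,x0:x1];return M
Mt=rim(T,(265,110,335,170));v,u=np.nonzero(Mt);print('T',u.min(),u.max(),v.min(),v.max())
print('far',onz(T,u[v.argmin()],v.min(),100),'near',onz(T,u[v.argmax()],v.max(),100),onz(T,u.min(),v[u.argmin()],100),onz(T,u.max(),v[u.argmax()],100))
T0=load('top0');M=rim(T0,(255,125,335,195));v,u=np.nonzero(M);print('T0',u.min(),u.max(),v.min(),v.max());print('far',onz(T0,u[v.argmin()],v.min(),100),'near',onz(T0,u[v.argmax()],v.max(),100))
# far outer rim in S: project T far candidate at various z, compare with rim lower edge (bright->dark)
for z in (85,90,95,100,105,110,115): 
    X=onz(T,296.5,119,z); p=proj(S,X); print(z,X,(p-[155,205])*6+2.5)
```

```text
T 276 317 119 159
far [ 749.8 -168.9  100. ] near [ 607.8 -196.4  100. ] [ 674.7 -112.2  100. ] [ 682.5 -256.8  100. ]
T0 273 313 136 177
far [ 689.1 -151.   100. ] near [ 544.2 -157.5  100. ]
85 [ 753.8 -186.8   85. ] [158.6 494.7]
90 [ 752.5 -186.1   90. ] [159.3 487.9]
95 [ 751.2 -185.5   95. ] [160. 481.]
100 [ 749.9 -184.8  100. ] [160.8 474.1]
105 [ 748.6 -184.1  105. ] [161.5 467.2]
110 [ 747.3 -183.4  110. ] [162.3 460.2]
115 [ 746.  -182.7  115. ] [163.1 453.2]
```

Emit:
{"op": "move_arm", "data": {
  "rows": [
    [[0,0,0,0,0,0],[0,0,0,0,0,0]]
  ]
}}

```text
time: 9.4
tool_pos: [628.1, -141.7, 192.9]
tcp_rot: [149.9, 0.0, 76.4]
ft_force: [-0.2, 0.4, -1.9]
finger_gap: 7.7
```

Run:
```python
from h import *
st()
for n in 'top0','t7':
    pass
a=cv2.imread('pics/s7.png');
```

```text
t 9.4 p [ 628.1147 -141.7177  192.8798] rpy [149.872    0.0301  76.362 ] F [-0.1681  0.4261 -1.8581] M [0.2378 0.5556 0.022 ] gap 7.7 J [-18.7 -10.1 112.6   3.4  47.5  -6.6]
```

Emit:
{"op": "move_arm", "data": {
  "rows": [
    [[0,-0.001,0.0017,0,0,0],[0,-0.002,0.0035,0,0,0],[0,-0.003,0.0052,0,0,0],[0,-0.004,0.0069,0,0,0],[0,-0.004,0.0069,0,0,0],[0,-0.004,0.0069,0,0,0]]
  ]
}}

```text
time: 10.0
tool_pos: [628.2, -141.7, 184.8]
tcp_rot: [149.9, 0.0, 76.4]
ft_force: [-0.8, -0.2, -2.6]
finger_gap: 7.6
```

Emit:
{"op": "move_arm", "data": {
  "rows": [
    [[0,-0.001,0.0017,0,0,0],[0,-0.002,0.0035,0,0,0],[0,-0.002,0.0035,0,0,0],[0,-0.002,0.0035,0,0,0]]
  ]
}}

```text
time: 10.4
tool_pos: [628.1, -141.8, 180.7]
tcp_rot: [149.9, 0.0, 76.4]
ft_force: [0.6, 1.1, -2.4]
finger_gap: 8.2
```

Run:
```python
from h import *
applied([0,-.006,.0104,0,0,0]);st(); print(getcmd()[0]); snap('wrist','w8');snap('scene','s8');snap('top','t8')
a=cv2.imread('pics/s8.png');A=cv2.resize(a[205:300,155:225],None,fx=6,fy=6,interpolation=cv2.INTER_CUBIC)
b=cv2.imread('pics/w8.png');B=cv2.resize(b[110:360,130:360],None,fx=2,fy=2,interpolation=cv2.INTER_CUBIC)
B=B[:,:380]
h=570;B=cv2.resize(B,(int(B.shape[1]*h/B.shape[0]),h))
cv2.imwrite('pics/c10.png',np.hstack([A,B])[:, :800])
```

```text
t 10.4 p [ 628.1415 -141.752   180.6639] rpy [149.8887   0.029   76.3618] F [ 0.6117  1.1102 -2.3818] M [ 0.2219  0.5009 -0.0094] gap 8.2 J [-18.7  -9.4 113.3   3.5  46.1  -6.8]
[ 628.4227 -141.2181  181.2261]
```

View pics/c10.png

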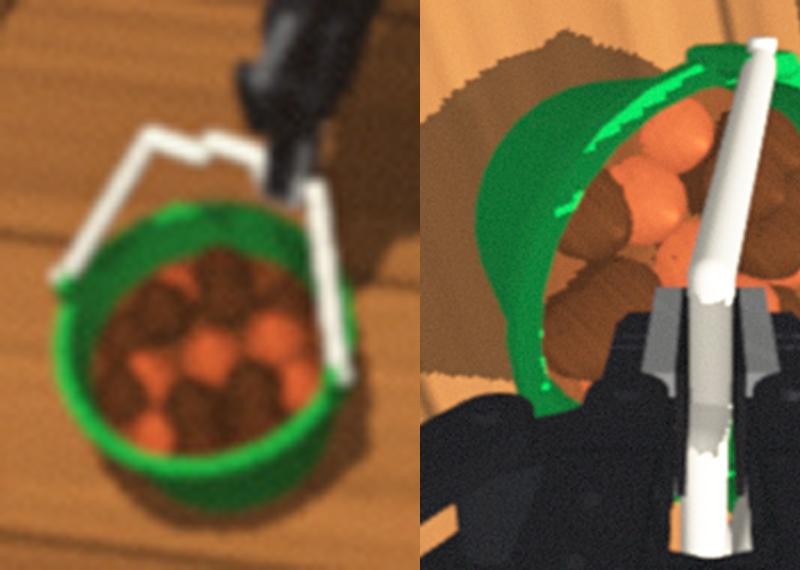

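Run:
```python
from h import *
S=load('s8');T=load('t8');W=load('w8')
np.set_printoptions(precision=1,suppress=True)
q=lambda u,v:(155+(u-2.5)/6,205+(v-2.5)/6)
w=lambda u,v:(130+u/2,110+v/2)
print('earL W/S',*tri(ray(W,*w(302,37)),ray(S,*q(345,378))))
print('cL W/S',*tri(ray(W,*w(257,240)),ray(S,*q(315,182))))
a=cv2.imread('pics/t8.png');cv2.imwrite('pics/c12.png',cv2.resize(a[110:170,265:335],None,fx=8,fy=8,interpolation=cv2.INTER_CUBIC))
```

```text
earL W/S [ 694.3 -104.7  114.7] [np.float64(0.23413581302124337), np.float64(0.23413581302128683)]
cL W/S [ 629.9 -125.1  185.4] [np.float64(1.419909477891039), np.float64(1.419909477891046)]
```

View pics/c12.png

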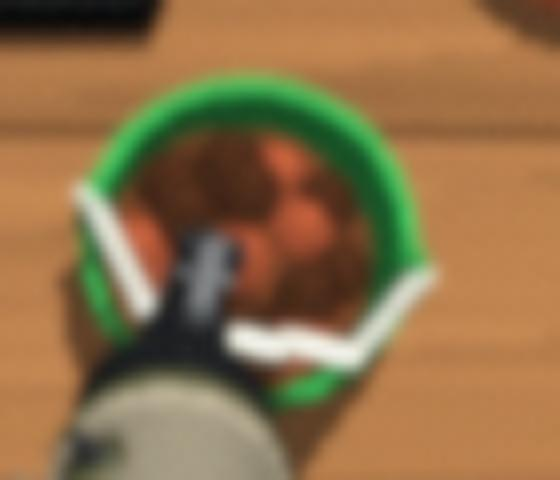

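Emit:
{"op": "move_arm", "data": {
  "rows": [
    [[0,-0.0005,0.0009,0,0,0],[0,-0.001,0.0017,0,0,0],[0,-0.0015,0.0026,0,0,0],[0,-0.0015,0.0026,0,0,0],[0,-0.0015,0.0026,0,0,0]]
  ]
}}

```text
time: 11.05
tool_pos: [628.5, -141.8, 178.4]
tcp_rot: [149.8, 0.0, 76.4]
ft_force: [-1.4, 1.8, 0.7]
finger_gap: 7.5
```

Emit:
{"op": "move_arm", "data": {
  "rows": [
    [[0,-0.0005,0.0009,0,0,0],[0,-0.001,0.0017,0,0,0],[0,-0.001,0.0017,0,0,0],[0,-0.001,0.0017,0,0,0]]
  ]
}}

```text
time: 11.45
tool_pos: [628.5, -141.8, 176.4]
tcp_rot: [149.8, 0.0, 76.4]
ft_force: [-2.2, 0.8, 4.5]
finger_gap: 7.6
```

Run:
```python
from h import *
applied([0,-.0015,.0026,0,0,0]);applied([0,-.001,.0017,0,0,0])
R0=86;t0=56
for a in list(range(58,91,4))+[90]:
    de=R0*(np.cos(np.radians(t0))-np.cos(np.radians(a)));du=R0*(np.sin(np.radians(a))-np.sin(np.radians(t0)))
    print(a,round((.866*de+.5*du+2.5)/1000,4),round((.5*de-.866*du)/1000,4))
```

```text
58 0.0055 -0.0002
62 0.0115 -0.0002
66 0.0175 0.0003
70 0.0234 0.0011
74 0.0293 0.0023
78 0.0351 0.004
82 0.0407 0.0061
86 0.0462 0.0085
90 0.0515 0.0113
90 0.0515 0.0113
```

Emit:
{"op": "move_arm", "data": {
  "rows": [
    [[0,0.0005,-0.0009,0,0,0],[0,0.001,-0.0017,0,0,0],[0,0.001,-0.0017,0,0,0],[0,0.001,-0.0017,0,0,0]]
  ]
}}

```text
time: 11.85
tool_pos: [628.1, -141.7, 177.6]
tcp_rot: [149.9, 0.0, 76.4]
ft_force: [-2.0, 1.3, 1.8]
finger_gap: 7.5
```

Emit:
{"op": "move_arm", "data": {
  "rows": [
    [[0,0,0,0,0,0],[0,0,0,0,0,0],[0,0,0,0,0,0],[0,0,0,0,0,0]]
  ],
  "grip": 0.17
}}

```text
time: 12.25
tool_pos: [628.1, -141.8, 177.7]
tcp_rot: [149.9, 0.0, 76.4]
ft_force: [-0.3, -0.2, -1.1]
finger_gap: 14.7
```

Run:
```python
from h import *
applied([0,.001,-.0017,0,0,0]);st(); print(getcmd()[0]); snap('wrist','w9');snap('scene','s9');snap('top','t9')
a=cv2.imread('pics/s9.png');A=cv2.resize(a[205:300,155:225],None,fx=6,fy=6,interpolation=cv2.INTER_CUBIC)
b=cv2.imread('pics/w9.png');B=cv2.resize(b[110:360,130:360],None,fx=2,fy=2,interpolation=cv2.INTER_CUBIC)
B=B[:,:380];B=cv2.copyMakeBorder(B,0,70,0,0,cv2.BORDER_CONSTANT)
cv2.imwrite('pics/c10.png',np.hstack([A,B]))
```

```text
t 12.25 p [ 628.1491 -141.8395  177.6905] rpy [149.8858   0.0346  76.3584] F [-0.3471 -0.2113 -1.0937] M [ 0.1199  0.2314 -0.048 ] gap 14.7 J [-18.7  -9.2 113.5   3.5  45.8  -6.8]
[ 628.4236 -141.2183  178.2244]
```

View pics/c10.png

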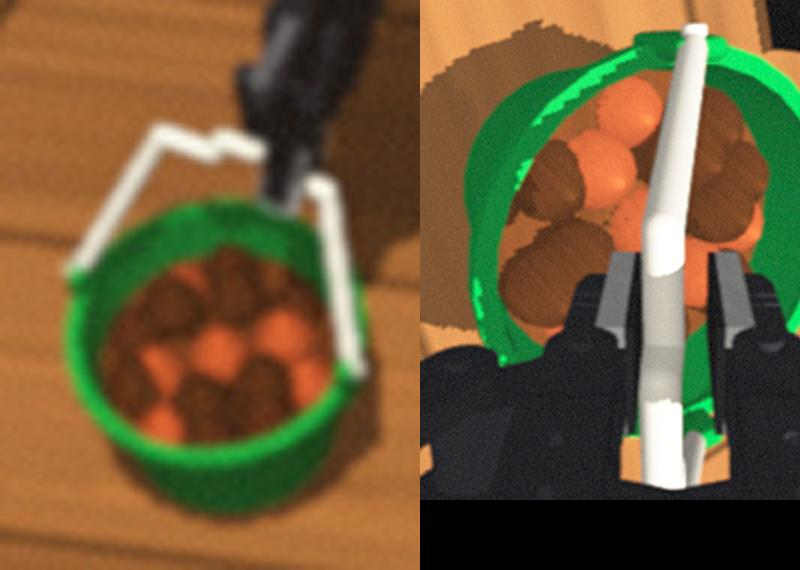

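Run:
```python
from h import *
S=load('s9');T=load('t9');W=load('w9')
np.set_printoptions(precision=1,suppress=True)
q=lambda u,v:(155+(u-2.5)/6,205+(v-2.5)/6)
w=lambda u,v:(130+u/2,110+v/2)
e,_=tri(ray(W,*w(275,32)),ray(S,*q(355,370)))
c,_=tri(ray(W,*w(242,228)),ray(S,*q(325,185)))
print(e,c,c-e, 'S ears at 108',onz(S,*q(355,370),108),onz(S,*q(75,268),108))
print('bar mid S at z',onz(S,*q(160,135),185),onz(S,*q(325,185),185))
```

```text
[ 686.4 -101.4  109. ] [ 628.  -121.4  180.9] [-58.5 -20.   71.9] S ears at 108 [ 685.9 -101.6  108. ] [ 649.3 -250.5  108. ]
bar mid S at z [ 613.2 -205.9  185. ] [ 629.9 -121.5  185. ]
```

Emit:
{"op": "move_arm", "data": {
  "rows": [
    [[0,0.002,0,0,0,0],[0,0.004,0,0,0,0],[0,0.0065,-0.0002,0,0,0],[0,0.009,-0.0002,0,0,0],[0,0.0115,-0.0002,0,0,0],[0,0.0145,0,0,0,0],[0,0.0175,0.0003,0,0,0],[0,0.0205,0.0007,0,0,0],[0,0.0234,0.0011,0,0,0],[0,0.0263,0.0017,0,0,0],[0,0.0293,0.0023,0,0,0],[0,0.0322,0.0031,0,0,0],[0,0.0351,0.004,0,0,0],[0,0.0379,0.005,0,0,0],[0,0.0407,0.0061,0,0,0],[0,0.0435,0.0073,0,0,0],[0,0.0462,0.0085,0,0,0],[0,0.0489,0.0099,0,0,0],[0,0.0515,0.0113,0,0,0],[0,0.0515,0.0113,0,0,0]]
  ]
}}

```text
time: 14.4
tool_pos: [677.4, -153.7, 194.0]
tcp_rot: [149.9, 0.0, 76.4]
ft_force: [-0.3, -0.5, 0.7]
finger_gap: 14.6
```

Run:
```python
from h import *
applied([0,.0515,.0113,0,0,0]);st(); print(getcmd()[0]); snap('wrist','w10');snap('scene','s10');snap('top','t10')
a=cv2.imread('pics/s10.png');A=cv2.resize(a[205:300,155:225],None,fx=6,fy=6,interpolation=cv2.INTER_CUBIC)
b=cv2.imread('pics/w10.png');B=cv2.resize(b[110:360,130:360],None,fx=2,fy=2,interpolation=cv2.INTER_CUBIC)
B=B[:,:380];B=cv2.copyMakeBorder(B,0,70,0,0,cv2.BORDER_CONSTANT)
cv2.imwrite('pics/c10.png',np.hstack([A,B]))
```

```text
t 14.4 p [ 677.3757 -153.6782  194.0046] rpy [149.8619   0.0286  76.3621] F [-0.2962 -0.4665  0.6759] M [0.1076 0.2546 0.0112] gap 14.6 J [-18.2  -1.9 104.9   3.1  47.   -6. ]
[ 677.2752 -152.9916  194.1883]
```

View pics/c10.png

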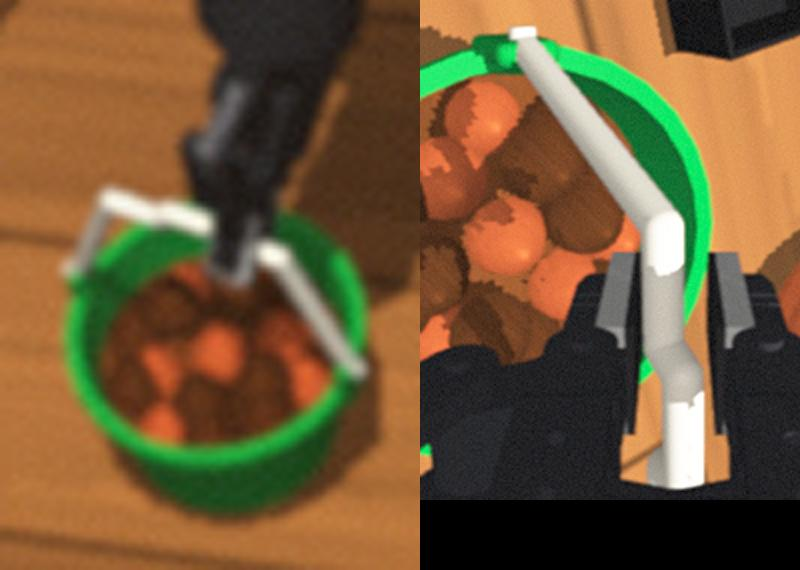

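Run:
```python
from h import *
S=load('s10');W=load('w10')
np.set_printoptions(precision=1,suppress=True)
q=lambda u,v:(155+(u-2.5)/6,205+(v-2.5)/6)
w=lambda u,v:(130+u/2,110+v/2)
e,r1=tri(ray(W,*w(102,33)),ray(S,*q(357,372)))
c,r2=tri(ray(W,*w(240,226)),ray(S,*q(277,252)))
print(e,c,r1[0],r2[0], 'S ears at 108',onz(S,*q(357,372),108),onz(S,*q(72,270),108))
print('bar corners S at 194',onz(S,*q(106,198),194),onz(S,*q(277,252),194))
```

```text
[ 686.7 -100.7  107.8] [ 676.8 -133.1  197.3] 0.19490280516464709 1.3077749449088623 S ears at 108 [ 686.9 -100.4  108. ] [ 650.6 -251.7  108. ]
bar corners S at 194 [ 656.6 -221.   194. ] [ 674.2 -135.   194. ]
```

Run:
```python
from h import *
yaw=-13.0
Rt=tool(yaw,45); b=np.array([675.5,-153.3,194.2])+2*Rt.apply([1,0,0]); 
print(rel(b+8*Rt.apply([0,0,1]),Rt), rel(b,Rt))
```

```text
[  0.0013   0.0006   0.0069 -14.9999   0.3358  -0.4376] [  0.0013  -0.0014  -0.0008 -14.9999   0.3358  -0.4376]
```

Emit:
{"op": "move_arm", "data": {
  "rows": [
    [[0,0,0,0,0,0],[0,0,0,0,0,0],[0,0,0,-3,0,0],[0.0005,-0.0005,0,-7,0,0],[0.001,-0.001,-0.0005,-11,0.3,-0.4],[0.0013,-0.0014,-0.001,-15,0.3,-0.4],[0.0013,-0.001,0.001,-15,0.3,-0.4],[0.0013,0,0.004,-15,0.3,-0.4],[0.0013,0.0006,0.007,-15,0.3,-0.4],[0.0013,0.0006,0.007,-15,0.3,-0.4],[0.0013,0.0006,0.007,-15,0.3,-0.4]]
  ],
  "grip": 0.3
}}

```text
time: 15.65
tool_pos: [681.9, -153.5, 188.7]
tcp_rot: [134.9, 0.0, 76.9]
ft_force: [0.0, -0.2, -0.1]
finger_gap: 25.6
```

Run:
```python
from h import *
applied([0.0013, 0.0006, 0.007, -15, 0.3, -0.4]);st(); print(getcmd()[0]); snap('wrist','w11');snap('scene','s11')
a=cv2.imread('pics/s11.png');A=cv2.resize(a[205:300,155:225],None,fx=6,fy=6,interpolation=cv2.INTER_CUBIC)
b=cv2.imread('pics/w11.png');B=cv2.resize(b[110:360,130:360],None,fx=2,fy=2,interpolation=cv2.INTER_CUBIC)
B=B[:,:380];B=cv2.copyMakeBorder(B,0,70,0,0,cv2.BORDER_CONSTANT)
cv2.imwrite('pics/c10.png',np.hstack([A,B]))
```

```text
t 15.65 p [ 681.9121 -153.4732  188.7231] rpy [134.868    0.0398  76.8655] F [ 0.0289 -0.2247 -0.0892] M [ 0.0985  0.3356 -0.0441] gap 25.6 J [-19.   -9.1 118.5   9.5  25.9 -12.7]
[ 681.4876 -152.6696  188.4262]
```

View pics/c10.png

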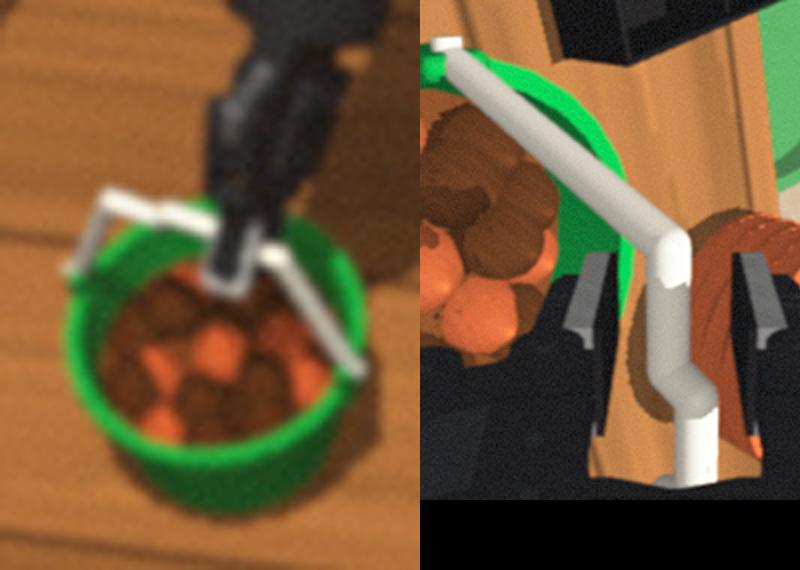

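Emit:
{"op": "move_arm", "data": {
  "rows": [
    [[0,0,0,0,0,0],[0,0,0,0,0,0],[0,0,0,0,0,0],[0,0,0,0,0,0],[0,0,0,0,0,0],[0,0,0,0,0,0]]
  ],
  "grip": 0,
  "newtons": 50
}}

```text
time: 16.35
tool_pos: [681.2, -153.3, 188.1]
tcp_rot: [134.9, 0.0, 76.9]
ft_force: [-0.5, -0.5, -1.1]
finger_gap: 7.5
```

Run:
```python
from h import *
s=st();  snap('wrist','w12')
R=Ro.from_euler('xyz',s['tcp_rot'],degrees=True);W=load('w12')
b=cv2.imread('pics/w12.png');B=cv2.resize(b[150:360,130:380],None,fx=2.5,fy=2.5,interpolation=cv2.INTER_CUBIC)
cv2.imwrite('pics/c10.png',B)
for x in (-29,-16,-13,0,14,16): print(x,(proj(W,s['tool_pos']+R.apply([x,0,-8]))-[130,150])*2.5)
```

```text
t 16.35 p [ 681.1571 -153.317   188.0615] rpy [134.8851   0.0358  76.8567] F [-0.5447 -0.4591 -1.127 ] M [ 0.0032  0.3963 -0.0779] gap 7.5 J [-19.   -9.2 118.6   9.5  25.9 -12.7]
-29 [319.515 455.367]
-16 [319.5478 391.0408]
-13 [319.5556 375.7456]
0 [319.5905 307.4037]
14 [319.6301 229.8307]
16 [319.636  218.3928]
```

View pics/c10.png

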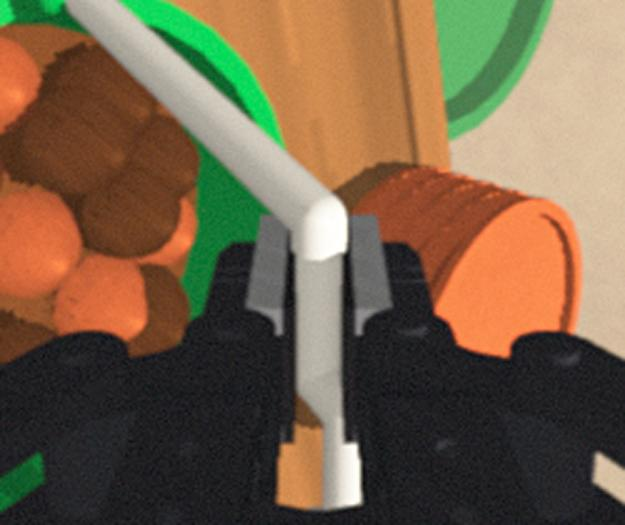

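Emit:
{"op": "move_arm", "data": {
  "rows": [
    [[0,0.001,-0.001,0,0,0],[0,0.003,-0.003,0,0,0],[0,0.006,-0.006,0,0,0],[0,0.01,-0.01,0,0,0],[0,0.014,-0.014,0,0,0],[0,0.019,-0.019,0,0,0],[0,0.024,-0.024,0,0,0],[0,0.029,-0.029,0,0,0],[0,0.034,-0.034,0,0,0],[0,0.038,-0.038,0,0,0],[0,0.041,-0.041,0,0,0],[0,0.042,-0.042,0,0,0],[0,0.042,-0.042,0,0,0],[0,0.042,-0.042,0,0,0]]
  ]
}}

```text
time: 17.8
tool_pos: [680.9, -153.2, 247.1]
tcp_rot: [134.9, 0.0, 76.9]
ft_force: [0.1, -0.4, -2.3]
finger_gap: 7.3
```

Run:
```python
from h import *
applied([0, 0.042, -0.042, 0, 0, 0]);st(); print(getcmd()[0]); snap('wrist','w13');snap('scene','s13');snap('top','t13')
a=cv2.imread('pics/s13.png');A=cv2.resize(a[170:300,140:240],None,fx=4.5,fy=4.5,interpolation=cv2.INTER_CUBIC)
cv2.imwrite('pics/c10.png',A)
```

```text
t 17.8 p [ 680.9444 -153.1538  247.0537] rpy [134.9126   0.0333  76.8624] F [ 0.0612 -0.4445 -2.2979] M [ 0.2179  0.5765 -0.0688] gap 7.3 J [-19.  -13.3 115.7   7.6  33.  -10.5]
[ 681.4888 -152.664   247.8231]
```

View pics/c10.png

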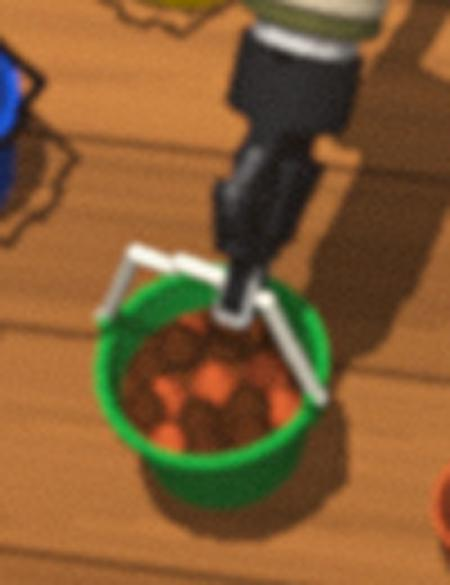

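View pics/w13.png

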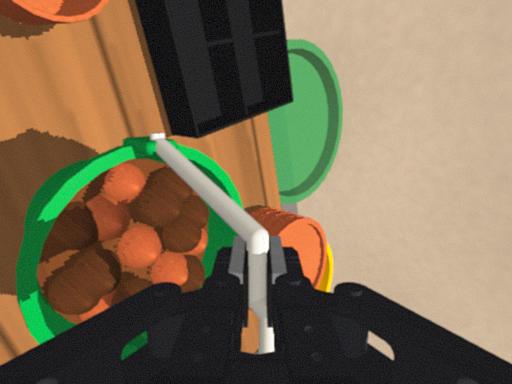

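Run:
```python
from h import *
def tcp(N,Rt): return np.array(N,float)-[0,0,8]+30*Rt.apply([1,0,0])+8*Rt.apply([0,0,1])
p,R=getcmd(); N0=p-8*R.apply([0,0,1])-30*R.apply([1,0,0])+[0,0,8]; print('N now',N0,R.as_euler('xyz',degrees=True))
R1=tool(.8,45.1)
def f(s): return s*s*(3-2*s)
for n in range(1,21):
    s=f(n/20); zl=f(min(n/9,1)); N=np.r_[N0[:2]+(np.array([497,186.5])-N0[:2])*f(max(0,(n-3)/17)),N0[2]+(352-N0[2])*zl]
    a=f(max(0,(n-3)/17)); Rt=tool(-13+a*13.8,45.1)
    print(list(np.r_[rel(tcp(N,Rt),Rt)[:3].round(3),rel(tcp(N,Rt),Rt)[3:].round(1)]))
```

```text
N now [ 669.2034 -180.6111  261.4828] [134.9999   0.0055  76.9485]
[np.float64(0.0), np.float64(0.002), np.float64(-0.002), np.float64(0.1), np.float64(0.0), np.float64(-0.0)]
[np.float64(0.0), np.float64(0.008), np.float64(-0.008), np.float64(0.1), np.float64(0.0), np.float64(-0.0)]
[np.float64(0.0), np.float64(0.017), np.float64(-0.017), np.float64(0.1), np.float64(0.0), np.float64(-0.0)]
[np.float64(0.003), np.float64(0.025), np.float64(-0.029), np.float64(0.1), np.float64(0.1), np.float64(-0.1)]
[np.float64(0.012), np.float64(0.03), np.float64(-0.044), np.float64(0.1), np.float64(0.4), np.float64(-0.4)]
[np.float64(0.026), np.float64(0.032), np.float64(-0.062), np.float64(0.1), np.float64(0.8), np.float64(-0.8)]
[np.float64(0.045), np.float64(0.03), np.float64(-0.081), np.float64(0.1), np.float64(1.4), np.float64(-1.4)]
[np.float64(0.067), np.float64(0.024), np.float64(-0.1), np.float64(0.1), np.float64(2.1), np.float64(-2.1)]
[np.float64(0.091), np.float64(0.012), np.float64(-0.116), np.float64(0.1), np.float64(2.8), np.float64(-2.8)]
[np.float64(0.118), np.float64(-0.003), np.f
[... 486 characters left out ...]
oat64(7.0), np.float64(-7.0)]
[np.float64(0.253), np.float64(-0.08), np.float64(-0.208), np.float64(0.1), np.float64(7.8), np.float64(-7.8)]
[np.float64(0.275), np.float64(-0.093), np.float64(-0.221), np.float64(0.1), np.float64(8.4), np.float64(-8.4)]
[np.float64(0.293), np.float64(-0.103), np.float64(-0.231), np.float64(0.1), np.float64(9.0), np.float64(-9.0)]
[np.float64(0.307), np.float64(-0.111), np.float64(-0.239), np.float64(0.1), np.float64(9.4), np.float64(-9.4)]
[np.float64(0.316), np.float64(-0.117), np.float64(-0.245), np.float64(0.1), np.float64(9.7), np.float64(-9.7)]
[np.float64(0.319), np.float64(-0.118), np.float64(-0.246), np.float64(0.1), np.float64(9.8), np.float64(-9.8)]
```

Emit:
{"op": "move_arm", "data": {
  "rows": [
    [[0,0.002,-0.002,0,0,0],[0,0.006,-0.006,0,0,0],[0,0.012,-0.012,0,0,0],[0,0.019,-0.019,0,0,0],[0,0.026,-0.026,0,0,0],[0,0.033,-0.033,0,0,0],[0,0.04,-0.04,0,0,0],[0,0.047,-0.047,0,0,0],[0,0.054,-0.054,0,0,0],[0,0.06,-0.06,0,0,0],[0,0.063,-0.063,0,0,0],[0,0.064,-0.064,0,0,0]]
  ]
}}

```text
time: 19.15
tool_pos: [681.1, -153.2, 339.0]
tcp_rot: [134.8, 0.0, 76.9]
ft_force: [0.2, -0.5, -2.6]
finger_gap: 7.3
```

Emit:
{"op": "move_arm", "data": {
  "rows": [
    [[0.003,-0.002,-0.002,0,0.1,-0.1],[0.01,-0.005,-0.005,0,0.3,-0.3],[0.022,-0.013,-0.013,0,0.7,-0.7],[0.038,-0.022,-0.022,0,1.2,-1.2],[0.057,-0.033,-0.033,0,1.8,-1.8],[0.077,-0.044,-0.044,0,2.4,-2.4],[0.096,-0.055,-0.055,0,2.9,-2.9],[0.115,-0.066,-0.066,0,3.5,-3.5],[0.134,-0.076,-0.076,0,4.1,-4.1],[0.153,-0.087,-0.087,0,4.7,-4.7],[0.172,-0.098,-0.098,0,5.3,-5.3],[0.191,-0.109,-0.109,0,5.9,-5.9],[0.21,-0.12,-0.12,0,6.5,-6.5],[0.23,-0.131,-0.131,0,7.1,-7.1],[0.249,-0.142,-0.142,0,7.6,-7.6],[0.268,-0.153,-0.153,0,8.2,-8.2],[0.287,-0.164,-0.164,0,8.8,-8.8],[0.303,-0.173,-0.173,0,9.3,-9.3],[0.314,-0.179,-0.179,0,9.7,-9.7],[0.319,-0.182,-0.182,0,9.8,-9.8]]
  ]
}}

```text
time: 21.15
tool_pos: [501.8, 217.5, 336.7]
tcp_rot: [134.9, 0.0, 90.8]
ft_force: [0.7, 0.2, -2.1]
finger_gap: 7.5
```

Run:
```python
from h import *
applied([0, 0.064, -0.064, 0, 0, 0]);applied([0.319, -0.182, -0.182, 0, 9.8, -9.8]);st(); p,R=getcmd();print(p,R.as_euler('xyz',degrees=True)); snap('wrist','w14');snap('scene','s14');snap('top','t14')
a=cv2.imread('pics/t14.png');A=cv2.resize(a[50:250,110:270],None,fx=3,fy=3,interpolation=cv2.INTER_CUBIC)
cv2.imwrite('pics/c10.png',A)
```

```text
t 21.15 p [501.8122 217.4836 336.6982] rpy [134.9183   0.042   90.8493] F [ 0.7371  0.2464 -2.096 ] M [0.0726 0.6768 0.0252] gap 7.5 J [ 31.7 -39.  124.3 -25.8  56.7  37.6]
[502.7912 216.2286 338.3019] [135.0012   0.0053  90.8078]
```

View pics/c10.png

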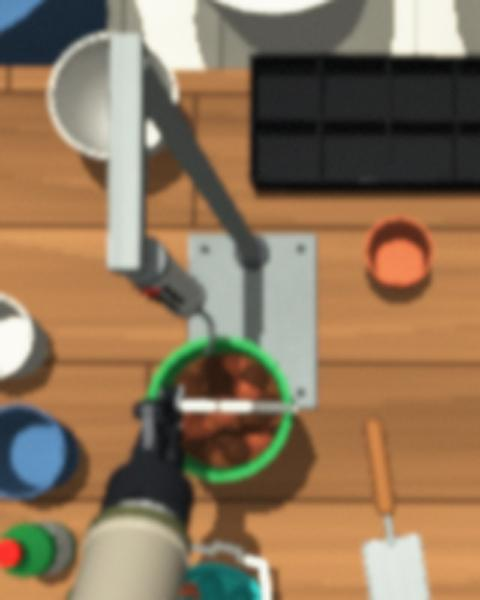

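View pics/w14.png

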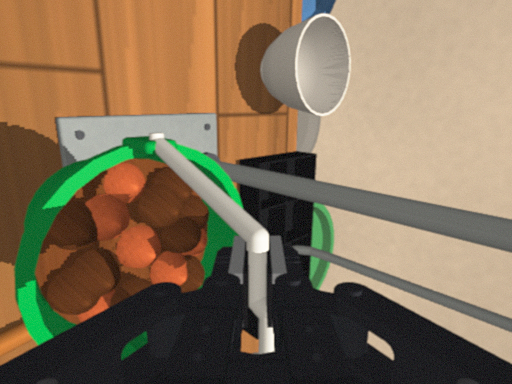

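View pics/s14.png

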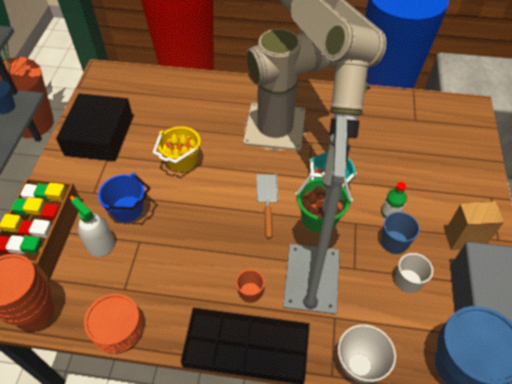

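Run:
```python
from h import *
W=load('w14');T=load('t14');T0=load('top0')
np.set_printoptions(precision=1,suppress=True)
H=np.array([566.2,186.8,0])
pts={'seat':(0,0,297),'tip':(-19,0,325),'shank320':(14,0,320),'shank360':(14,0,360),'tube':(0,0,428)}
for k,v in pts.items(): print(k,proj(W,H+v),'T',(proj(T,H+v)-[110,50])*3, 'T0crop',(proj(T0,H+v)-[110,50])*4)
N=np.array([497,186.5,352]);print('N',(proj(T,N)-[110,50])*3)
a=cv2.imread('pics/w14.png');cv2.imwrite('pics/c11.png',cv2.resize(a[180:384,200:420],None,fx=3,fy=2.9,interpolation=cv2.INTER_CUBIC))
b=cv2.imread('pics/top0.png');cv2.imwrite('pics/c12.png',cv2.resize(b[130:180,160:200],None,fx=12,fy=12,interpolation=cv2.INTER_CUBIC))
for k,v in pts.items(): print(k,(proj(T0,H+v)-[160,130])*12+6)
```

```text
seat [282.7 255.1] T [211.4 337.2] T0crop [281.8 449.7]
tip [298.  280.3] T [206.  352.8] T0crop [274.7 470.4]
shank320 [323.3 259.7] T [207.4 319.5] T0crop [276.5 426. ]
shank360 [381.8 282.3] T [199.7 312.7] T0crop [266.2 417. ]
tube [525.3 356. ] T [184.9 315.9] T0crop [246.5 421.2]
N [200.4 402.5]
seat [251.5 395. ]
tip [230.  457.1]
shank320 [235.5 323.9]
shank360 [204.6 296.9]
tube [145.5 309.6]
```

View pics/c11.png

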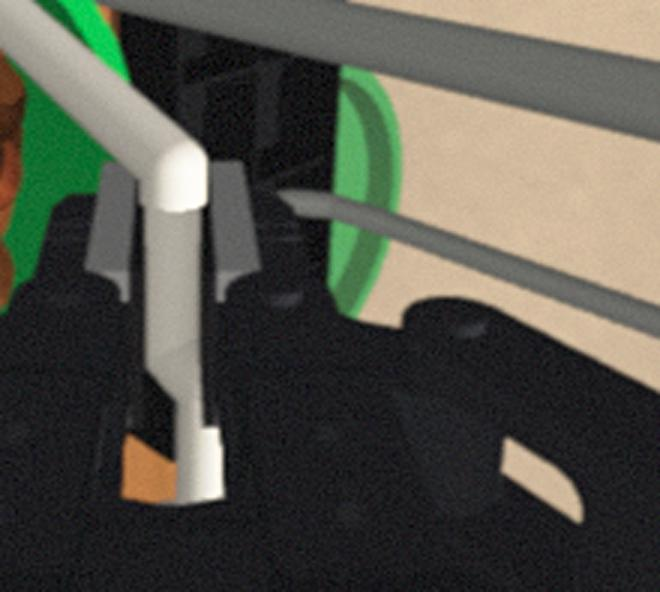

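View pics/c12.png

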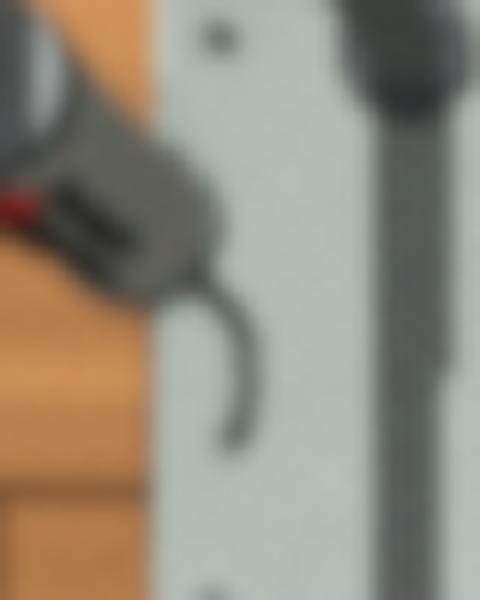

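Run:
```python
from h import *
np.set_printoptions(precision=1,suppress=True)
T=load('t14');hsv=cv2.cvtColor(T['c'],cv2.COLOR_RGB2HSV).astype(int);m=(hsv[...,0]>55)&(hsv[...,0]<75)&(hsv[...,1]>120)
M=np.zeros(m.shape,bool);M[155:215,155:212]=m[155:215,155:212]
hull=cv2.convexHull(np.argwhere(M)[:,::-1].astype(np.int32));c,rr=cv2.minEnclosingCircle(hull);print(c,rr)
zr=352-94-8-1.5
print('centre',onz(T,c[0],c[1],zr),'diam',np.linalg.norm(onz(T,c[0]+2*rr,c[1],zr)-onz(T,c[0],c[1],zr)))
print('ear right',onz(T,110+308/3,50+407/3,zr+8)); 
print('bar pts',onz(T,110+215/3,50+405/3,352),onz(T,110+248/3,50+407/3,344))
a=cv2.imread('pics/t14.png');cv2.imwrite('pics/c12.png',cv2.resize(a[155:215,150:220],None,fx=9,fy=9,interpolation=cv2.INTER_CUBIC))
```

```text
(183.05377197265625, 185.7434539794922) 24.343429565429688
centre [500.8 186.5 248.5] diam 149.81196878113317
ear right [500.7  94.7 256.5]
bar pts [494.7 172.9 352. ] [493.6 143.3 344. ]
```

View pics/c12.png

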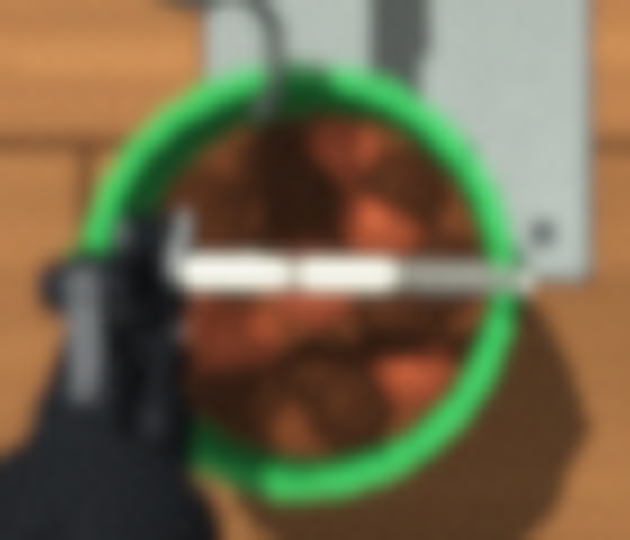

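Emit:
{"op": "move_arm", "data": {
  "rows": [
    [[0,0.001,0.001,0,0,0],[0,0.003,0.003,0,0,0],[0,0.006,0.006,0,0,0],[0,0.01,0.01,0,0,0],[0,0.014,0.014,0,0,0],[0,0.018,0.018,0,0,0],[0,0.022,0.022,0,0,0],[0,0.026,0.026,0,0,0],[-0.001,0.03,0.03,0,0,0],[-0.001,0.034,0.034,0,0,0],[-0.001,0.038,0.038,0,0,0],[-0.001,0.042,0.042,0,0,0],[-0.001,0.045,0.045,0,0,0],[-0.001,0.047,0.047,0,0,0],[-0.001,0.048,0.048,0,0,0],[-0.001,0.048,0.048,0,0,0]]
  ]
}}

```text
time: 22.9
tool_pos: [570.8, 215.8, 337.4]
tcp_rot: [134.9, 0.1, 90.7]
ft_force: [0.1, 0.0, -2.4]
finger_gap: 7.0
```

Run:
```python
from h import *
applied([-0.001, 0.048, 0.048, 0, 0, 0]);st(); p,R=getcmd();print(p); snap('wrist','w15');snap('top','t15');snap('scene','s15')
a=cv2.imread('pics/t15.png');A=cv2.resize(a[120:200,130:220],None,fx=6,fy=6,interpolation=cv2.INTER_CUBIC)
cv2.imwrite('pics/c10.png',A)
T=load('t15')
for k,X in {'N':(564,186.5,350),'tip':(547,187,325),'seat':(566,187,297),'sh':(580,187,340)}.items(): print(k,(proj(T,X)-[130,120])*6+3)
a=cv2.imread('pics/w15.png');cv2.imwrite('pics/c11.png',cv2.resize(a[180:384,200:420],None,fx=3,fy=2.9,interpolation=cv2.INTER_CUBIC))
```

```text
t 22.9 p [570.7937 215.8423 337.3621] rpy [134.8956   0.0704  90.7138] F [ 0.0913  0.0255 -2.4487] M [0.0317 0.6795 0.0274] gap 7.0 J [ 26.1 -28.3 117.5 -23.1  51.   33.5]
[570.6808 216.1857 338.3006]
N [286.4777 246.1552]
tip [294.5779 288.9476]
seat [305.3517 257.8769]
sh [289.7564 215.737 ]
```

View pics/c10.png

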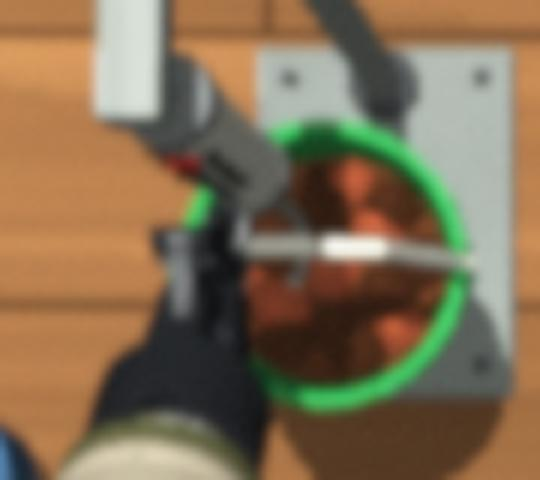

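View pics/w15.png

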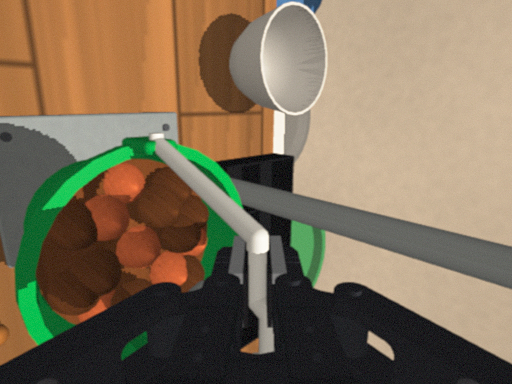

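Emit:
{"op": "move_arm", "data": {
  "rows": [
    [[0,-0.001,0,0,0,0],[0,-0.003,0.001,0,0,0],[0,-0.005,0.003,0,0,0],[0,-0.007,0.005,0,0,0],[0,-0.009,0.007,0,0,0],[0,-0.011,0.009,0,0,0],[0,-0.013,0.011,0,0,0],[0,-0.015,0.013,0,0,0],[0,-0.017,0.015,0,0,0],[0,-0.019,0.017,0,0,0],[0,-0.021,0.019,0,0,0],[0,-0.023,0.021,0,0,0],[0,-0.025,0.023,0,0,0],[0,-0.027,0.025,0,0,0],[0,-0.0285,0.0265,0,0,0],[0,-0.0285,0.0265,0,0,0],[0,-0.0285,0.0265,0,0,0]]
  ]
}}

```text
time: 24.75
tool_pos: [569.4, 215.8, 298.6]
tcp_rot: [134.9, 0.1, 90.7]
ft_force: [0.7, -0.1, -2.3]
finger_gap: 7.2
```

Run:
```python
from h import *
applied([0, -0.0285, 0.0265, 0, 0, 0]);st(); p,R=getcmd();print(p); snap('wrist','w16');snap('top','t16');snap('scene','s16')
a=cv2.imread('pics/t16.png');A=cv2.resize(a[120:200,130:220],None,fx=6,fy=6,interpolation=cv2.INTER_CUBIC)
cv2.imwrite('pics/c10.png',A)
```

```text
t 24.75 p [569.4061 215.8367 298.6055] rpy [134.8816   0.0667  90.7219] F [ 0.675  -0.0547 -2.3096] M [0.0887 0.6363 0.0035] gap 7.2 J [ 26.2 -27.5 121.  -24.7  47.1  35.9]
[569.2659 216.1622 299.4097]
```

View pics/c10.png

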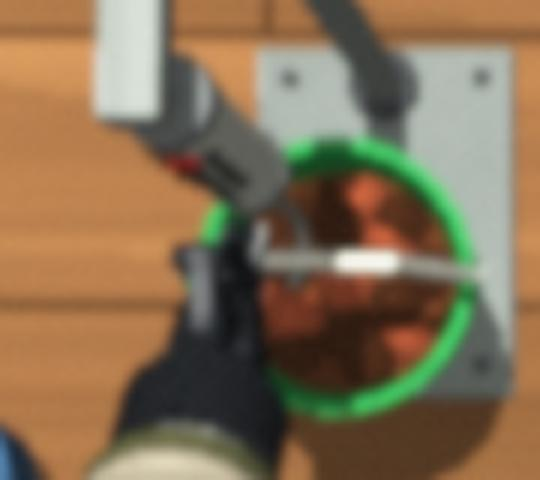

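Emit:
{"op": "move_arm", "data": {
  "rows": [
    [[0,-0.0005,0.0005,0,0,0],[0,-0.001,0.001,0,0,0],[0,-0.0015,0.0015,0,0,0],[0,-0.002,0.002,0,0,0],[0,-0.0025,0.0025,0,0,0],[0,-0.003,0.003,0,0,0],[0,-0.0035,0.0035,0,0,0],[0,-0.004,0.004,0,0,0],[0,-0.0045,0.0045,0,0,0],[0,-0.005,0.005,0,0,0],[0,-0.0055,0.0055,0,0,0],[0,-0.006,0.006,0,0,0],[0,-0.0065,0.0065,0,0,0],[0,-0.007,0.007,0,0,0],[0,-0.007,0.007,0,0,0],[0,-0.007,0.007,0,0,0]]
  ]
}}

```text
time: 26.5
tool_pos: [569.4, 215.8, 288.7]
tcp_rot: [134.9, 0.1, 90.7]
ft_force: [0.4, 0.6, -2.0]
finger_gap: 7.5
```

Emit:
{"op": "move_arm", "data": {
  "rows": [
    [[0,-0.0005,0.0005,0,0,0],[0,-0.001,0.001,0,0,0],[0,-0.0015,0.0015,0,0,0],[0,-0.002,0.002,0,0,0],[0,-0.0025,0.0025,0,0,0],[0,-0.003,0.003,0,0,0],[0,-0.0035,0.0035,0,0,0],[0,-0.0035,0.0035,0,0,0],[0,-0.0035,0.0035,0,0,0]]
  ]
}}

```text
time: 27.4
tool_pos: [569.4, 215.8, 283.8]
tcp_rot: [134.9, 0.1, 90.7]
ft_force: [0.5, 1.4, -0.5]
finger_gap: 6.9
```

Run:
```python
from h import *
applied([0, -0.0105, 0.0105, 0, 0, 0]);st(); p,R=getcmd();print(p); snap('top','t17');snap('scene','s17')
a=cv2.imread('pics/t17.png');A=cv2.resize(a[120:200,130:220],None,fx=6,fy=6,interpolation=cv2.INTER_CUBIC)
cv2.imwrite('pics/c10.png',A)
```

```text
t 27.4 p [569.4498 215.8099 283.7914] rpy [134.8779   0.0668  90.7217] F [ 0.4654  1.3869 -0.4935] M [0.0002 0.4436 0.0203] gap 6.9 J [ 26.2 -27.  122.2 -25.4  45.5  36.9]
[569.2656 216.1608 284.5605]
```

View pics/c10.png

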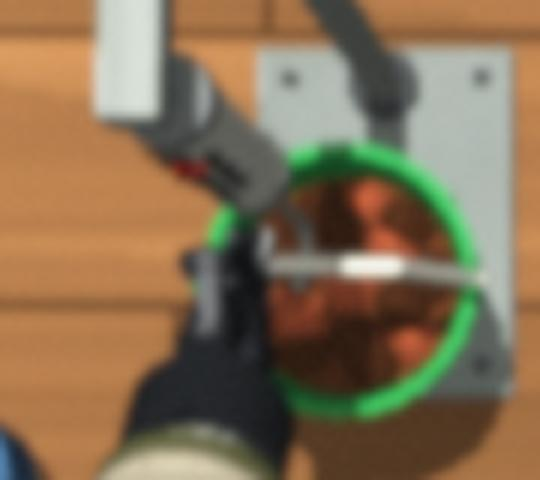

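```bash
cat >> h.py <<'E'
def avg(n=12):
    A=[]
    for i in range(n):
        viewer.snapshot('wrist'); s=sensors.sense(); A.append(np.r_[s['ft_force'],s['wrist_torque']])
    A=np.array(A); print('t',s['time'],'mean',A.mean(0),'sem',A.std(0)/np.sqrt(n)); return A
E
python3 -c "
from h import *
avg()"
```

```text
t 28.1 mean [ 0.8638 -0.1633 -1.0677  0.0352  0.4047  0.047 ] sem [0.0811 0.1427 0.2014 0.0047 0.0072 0.0068]
```

Emit:
{"op": "move_arm", "data": {
  "rows": [
    [[0,-0.0005,0.0005,0,0,0],[0,-0.001,0.001,0,0,0],[0,-0.0015,0.0015,0,0,0],[0,-0.002,0.002,0,0,0],[0,-0.002,0.002,0,0,0],[0,-0.002,0.002,0,0,0]]
  ]
}}

```text
time: 28.7
tool_pos: [569.4, 215.8, 280.9]
tcp_rot: [134.9, 0.1, 90.7]
ft_force: [0.5, -1.0, -0.1]
finger_gap: 7.0
```

```bash
python3 -c "
from h import *
applied([0,-.002,.002,0,0,0])
avg()"
```

```text
t 29.3 mean [ 0.7776  0.1619 -0.6556  0.0435  0.3358  0.0433] sem [0.2029 0.1463 0.1572 0.0074 0.0088 0.0089]
```

Emit:
{"op": "move_arm", "data": {
  "rows": [
    [[0,0.0005,0.0005,0,0,0],[0,0.001,0.001,0,0,0],[0,0.0015,0.0015,0,0,0],[0,0.0012,0.0018,0,0,0],[0,0.0009,0.0021,0,0,0],[0,0.0005,0.0025,0,0,0],[0,0.0005,0.0025,0,0,0]]
  ]
}}

```text
time: 30.0
tool_pos: [571.6, 215.8, 279.5]
tcp_rot: [134.9, 0.1, 90.7]
ft_force: [1.6, -0.4, -0.8]
finger_gap: 7.4
```

```bash
python3 -c "
from h import *
applied([0,.0005,.0025,0,0,0])
st();avg(16); snap('top','t18')
a=cv2.imread('pics/t18.png');A=cv2.resize(a[120:200,130:220],None,fx=6,fy=6,interpolation=cv2.INTER_CUBIC)
cv2.imwrite('pics/c10.png',A)
"
```

```text
t 30.0 p [571.5774 215.7952 279.4508] rpy [134.8803   0.0687  90.7199] F [ 1.5896 -0.4066 -0.8455] M [0.0531 0.2341 0.0618] gap 7.4 J [ 26.1 -26.5 122.3 -25.5  44.9  37.1]
t 30.8 mean [ 1.5804 -0.1469 -0.7887  0.0087  0.2504  0.0187] sem [0.0883 0.1396 0.1356 0.0068 0.0078 0.006 ]
```

View pics/c10.png

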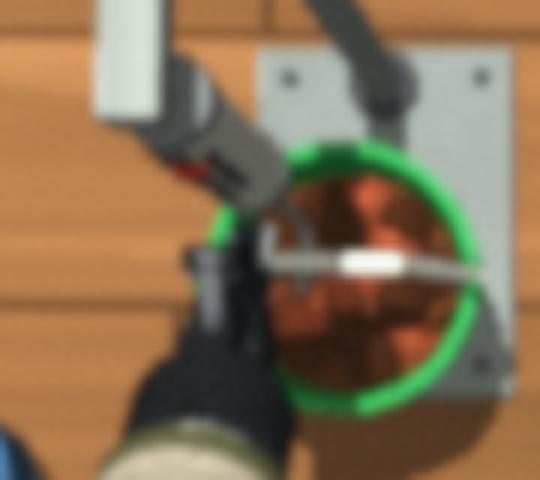

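Emit:
{"op": "move_arm", "data": {
  "rows": [
    [[0,-0.0005,-0.0005,0,0,0],[0,-0.001,-0.001,0,0,0],[0,-0.0015,-0.0015,0,0,0],[0,-0.002,-0.002,0,0,0],[0,-0.0025,-0.0025,0,0,0],[0,-0.0025,-0.0025,0,0,0],[0,-0.0025,-0.0025,0,0,0]]
  ]
}}

```text
time: 31.55
tool_pos: [569.4, 216.0, 281.7]
tcp_rot: [134.6, 0.0, 90.8]
ft_force: [14.6, 0.1, -0.4]
finger_gap: 7.1
```

```bash
python3 -c "
from h import *
applied([0,-.0025,-.0025,0,0,0])
st();avg(12)
snap('wrist','w19'); snap('scene','s19')
a=cv2.imread('pics/w19.png');cv2.imwrite('pics/c11.png',cv2.resize(a[100:384,120:440],None,fx=2.4,fy=2.1,interpolation=cv2.INTER_CUBIC))
"
```

```text
t 31.55 p [569.412  216.0275 281.7081] rpy [134.6298   0.0268  90.761 ] F [14.6183  0.132  -0.3699] M [ 0.039  -1.0735  0.3577] gap 7.1 J [ 26.3 -27.  122.6 -25.7  45.   37.3]
t 32.15 mean [14.5125  0.1747 -1.1195  0.0252 -1.0703  0.3914] sem [0.1019 0.0862 0.1539 0.0092 0.0092 0.0074]
```

View pics/c11.png

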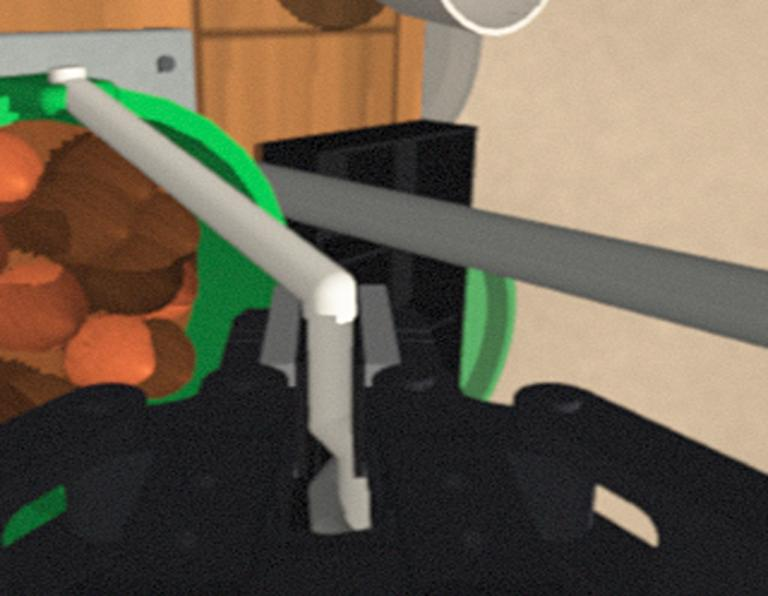

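Emit:
{"op": "move_arm", "data": {
  "rows": [
    [[0,0.0005,0.0005,0,0,0],[0,0.001,0.001,0,0,0],[0,0.0015,0.0015,0,0,0],[0,0.002,0.002,0,0,0],[0,0.0025,0.0025,0,0,0],[0,0.003,0.003,0,0,0],[0,0.0035,0.0035,0,0,0],[0,0.004,0.004,0,0,0],[0,0.0043,0.0043,0,0,0],[0,0.0043,0.0043,0,0,0]]
  ]
}}

```text
time: 33.25
tool_pos: [574.1, 215.8, 279.4]
tcp_rot: [134.9, 0.1, 90.7]
ft_force: [-0.1, 0.1, -1.2]
finger_gap: 6.8
```

```bash
python3 -c "
from h import *
applied([0,.0043,.0043,0,0,0])
st();avg(12);print(getcmd()[0])
snap('top','t20');snap('scene','s20')
a=cv2.imread('pics/t20.png');A=cv2.resize(a[135:180,155:200],None,fx=12,fy=12,interpolation=cv2.INTER_CUBIC)
cv2.imwrite('pics/c10.png',A)
"
```

```text
t 33.25 p [574.0816 215.8174 279.3551] rpy [134.8969   0.0705  90.7164] F [-0.1145  0.0664 -1.1634] M [ 0.0904  0.497  -0.0375] gap 6.8 J [ 25.9 -26.  122.  -25.4  44.7  37. ]
t 33.85 mean [-0.4991 -0.1581 -0.9413  0.0056  0.4608 -0.0262] sem [0.153  0.1395 0.1244 0.0098 0.0071 0.0071]
[573.932  216.2262 280.3177]
```

View pics/c10.png

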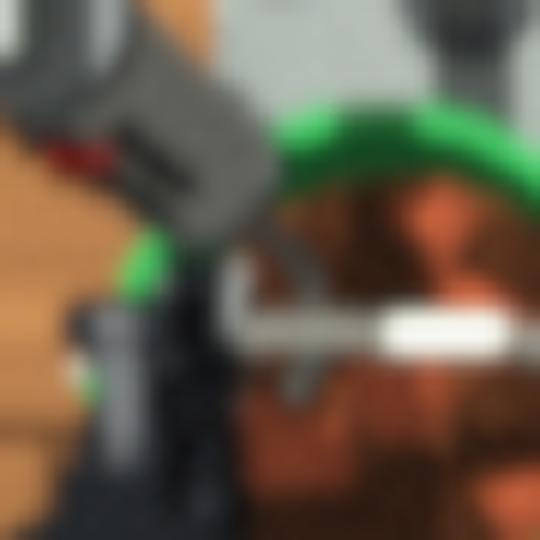

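Emit:
{"op": "move_arm", "data": {
  "rows": [
    [[0,-0.0005,0.0003,0,0,0],[0,-0.001,0.0006,0,0,0],[0,-0.0015,0.001,0,0,0],[0,-0.002,0.0014,0,0,0],[0,-0.0025,0.0018,0,0,0],[0,-0.003,0.0023,0,0,0],[0,-0.0033,0.0026,0,0,0],[0,-0.0033,0.0026,0,0,0]]
  ]
}}

```text
time: 34.75
tool_pos: [573.7, 215.8, 275.4]
tcp_rot: [134.9, 0.1, 90.7]
ft_force: [2.5, -0.9, -0.1]
finger_gap: 7.4
```

```bash
python3 -c "
from h import *
applied([0,-.0033,.0026,0,0,0])
st();avg(16);print(getcmd()[0])
"
```

```text
t 34.75 p [573.6983 215.8458 275.4237] rpy [134.8693   0.0657  90.7225] F [ 2.4647 -0.8821 -0.0535] M [0.0163 0.0705 0.0758] gap 7.4 J [ 25.9 -25.9 122.3 -25.7  44.3  37.3]
t 35.55 mean [ 3.1576 -0.1183 -0.3286 -0.0235  0.0599  0.0654] sem [0.1741 0.1092 0.1561 0.0043 0.0072 0.0078]
[573.4369 216.2188 276.1458]
```

```bash
python3 -c "
from h import *
snap('scene','s21');snap('top','t21');snap('wrist','w21')
a=cv2.imread('pics/s21.png');A=cv2.resize(a[90:270,280:400],None,fx=4,fy=3.3,interpolation=cv2.INTER_CUBIC)
cv2.imwrite('pics/c10.png',cv2.resize(a[90:240,280:400],None,fx=4,fy=4,interpolation=cv2.INTER_CUBIC))
a=cv2.imread('pics/t21.png');A=cv2.resize(a[130:185,150:215],None,fx=10,fy=10,interpolation=cv2.INTER_CUBIC)
cv2.imwrite('pics/c11.png',A)
"
```

```text
(no output)
```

View pics/c10.png

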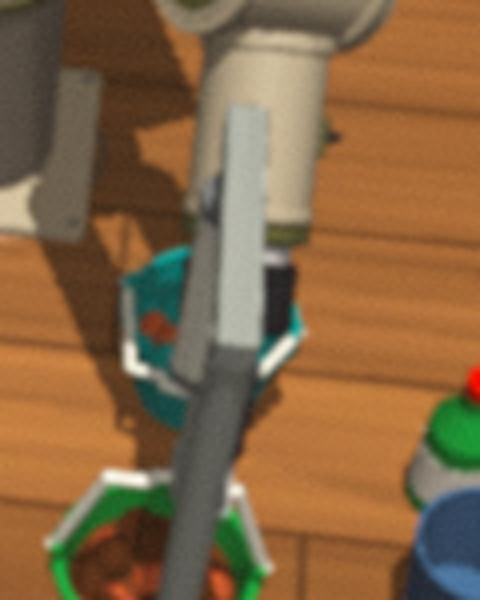

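View pics/c11.png

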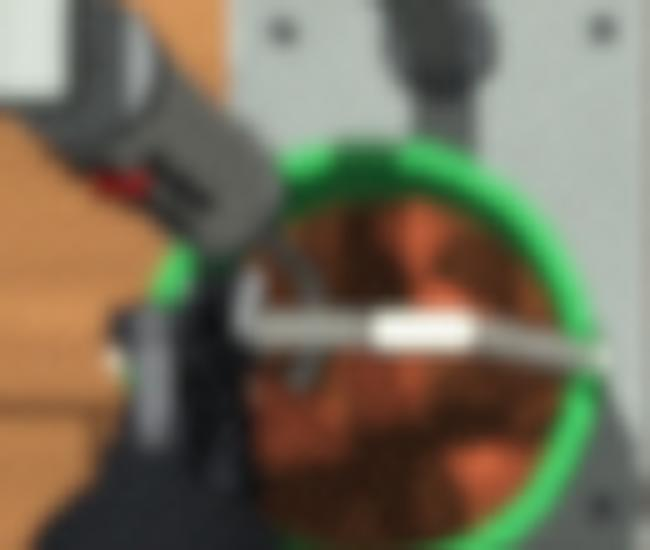

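View pics/w21.png

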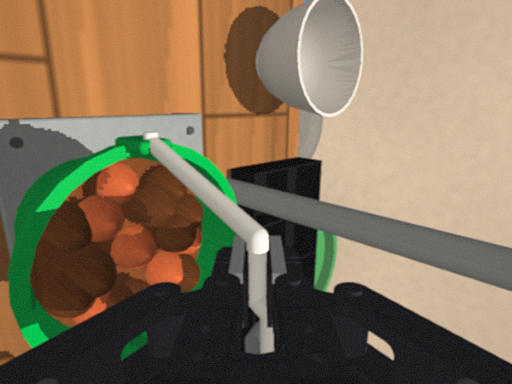

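```bash
python3 -c "
from h import *
np.set_printoptions(precision=1,suppress=True)
T=load('t21');T0=load('top0')
print('tip0 end',onz(T0,160+(230-6)/12,130+(450-6)/12,325))
for d in (10,15,20): print('tip',d,onz(T,150+(300-5)/10,130+(385-5)/10,325-d),'bar',onz(T,150+(320-5)/10,130+(328-5)/10,304.5-d+3), 'curve',onz(T,150+(318-5)/10,130+(300-5)/10,300-d+3))
H=np.array([566.2,186.8,0])
for d in (0,15): 
  for k,v in {'seat':(0,0,297),'tip':(-19,0,325),'tipin':(-16,0,325),'shank320':(14,0,320),'shank340':(14,0,340)}.items(): print(d,k,(proj(T,H+v-np.array([0,0,d]))-[150,130])*10+5)
"
```

```text
tip0 end [548.9 186.8 325. ]
tip 10 [547.3 186.2 315. ] bar [566.5 183.6 297.5] curve [575.5 185.1 293. ]
tip 15 [547.9 187.1 310. ] bar [567.2 184.5 292.5] curve [576.2 186.  288. ]
tip 20 [548.6 188.  305. ] bar [567.9 185.4 287.5] curve [577.  186.9 283. ]
0 seat [309.6 329.1]
0 tip [291.7 380.9]
0 tipin [291.8 370.5]
0 shank320 [296.3 269.9]
0 shank340 [283.6 258.9]
15 seat [318.4 336.2]
15 tip [301.  387.4]
15 tipin [301.1 377.2]
15 shank320 [305.4 278. ]
15 shank340 [293.1 267.2]
```

Emit:
{"op": "move_arm", "data": {
  "rows": [
    [[0,0.0003,0.0003,0,0,0],[0,0.0006,0.0006,0,0,0],[0,0.0008,0.0008,0,0,0],[0,0.0005,0.0011,0,0,0],[0,0.0001,0.0015,0,0,0],[0,-0.0003,0.0019,0,0,0],[0,-0.0006,0.0022,0,0,0],[0,-0.0006,0.0022,0,0,0]]
  ]
}}

```text
time: 36.5
tool_pos: [574.7, 215.9, 273.2]
tcp_rot: [134.9, 0.1, 90.7]
ft_force: [0.5, 0.3, -0.1]
finger_gap: 7.1
```

```bash
python3 -c "
from h import *
applied([0,-.0006,.0022,0,0,0])
st();avg(16);print(getcmd()[0])
"
```

```text
t 36.5 p [574.7169 215.8536 273.2431] rpy [134.8891   0.0675  90.7197] F [ 0.5084  0.3466 -0.0624] M [-0.0136  0.3781  0.0045] gap 7.1 J [ 25.9 -25.7 122.4 -25.7  44.   37.4]
t 37.3 mean [-0.8387 -0.2378 -0.1792 -0.0068  0.4392 -0.0317] sem [0.1222 0.1241 0.1517 0.0089 0.0076 0.0077]
[574.5682 216.2346 274.1659]
```

Emit:
{"op": "move_arm", "data": {
  "rows": [
    [[0,-0.0001,0,0.7,0,0],[0,-0.0002,0,1.4,0,0],[0,-0.0003,0,2.1,0,0],[0,-0.0004,0,2.8,0,0],[0,-0.0005,0,3.5,0,0],[0,-0.0006,0,4,0,0],[0,-0.0009,-0.0002,4,0,0],[0,-0.0013,-0.0005,4,0,0],[0,-0.0017,-0.0008,4,0,0],[0,-0.0021,-0.001,4,0,0],[0,-0.0026,-0.0012,4,0,0],[0,-0.0031,-0.0014,4,0,0],[0,-0.0031,-0.0014,4,0,0]]
  ]
}}

```text
time: 38.6
tool_pos: [571.5, 215.8, 272.1]
tcp_rot: [138.9, 0.1, 90.7]
ft_force: [3.0, 0.2, -0.6]
finger_gap: 7.2
```

```bash
python3 -c "
from h import *
np.set_printoptions(precision=3,suppress=True)
applied([0,-.0031,-.0014,4,0,0])
st();avg(16);print(getcmd()[0])
snap('top','t22')
T=load('t22');hsv=cv2.cvtColor(T['c'],cv2.COLOR_RGB2HSV).astype(int);m=(hsv[...,0]>55)&(hsv[...,0]<75)&(hsv[...,1]>120)
M=np.zeros(m.shape,bool);M[135:200,160:215]=m[135:200,160:215]
hull=cv2.convexHull(np.argwhere(M)[:,::-1].astype(np.int32));c,rr=cv2.minEnclosingCircle(hull);print('rim',c,rr,onz(T,c[0],c[1],287-94))
a=cv2.imread('pics/t22.png');A=cv2.resize(a[130:185,150:215],None,fx=10,fy=10,interpolation=cv2.INTER_CUBIC)
cv2.imwrite('pics/c11.png',A)
"
```

```text
t 38.6 p [571.495 215.834 272.148] rpy [138.881   0.064  90.722] F [ 3.01   0.169 -0.564] M [-0.027 -0.07   0.131] gap 7.2 J [ 24.9 -23.9 119.4 -21.4  48.   33.3]
t 39.4 mean [ 2.843  0.099  0.232  0.029 -0.008  0.092] sem [0.128 0.089 0.121 0.008 0.009 0.007]
[571.386 216.19  272.964]
rim (187.6930694580078, 168.70297241210938) 22.60090446472168 [560.54 181.63 193.  ]
```

View pics/c11.png

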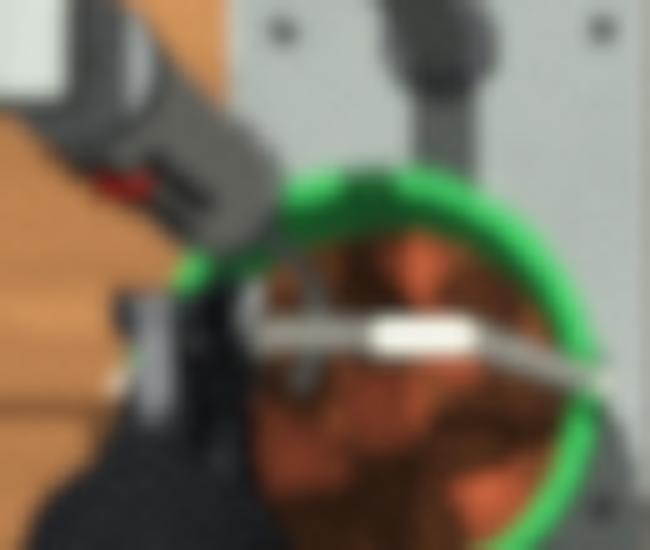

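Emit:
{"op": "move_arm", "data": {
  "rows": [
    [[0,0.0005,0.0004,0,0,0],[0,0.001,0.0008,0,0,0],[0,0.0014,0.0012,0,0,0],[0,0.0015,0.0012,-0.5,0,0],[0,0.0016,0.0012,-1,0,0],[0,0.0017,0.001,-1.5,0,0],[0,0.0019,0.0008,-2,0,0],[0,0.0019,0.0008,-2,0,0],[0,0.0019,0.0008,-2,0,0]]
  ]
}}

```text
time: 40.35
tool_pos: [573.6, 215.9, 273.0]
tcp_rot: [136.9, 0.1, 90.7]
ft_force: [2.8, -0.2, -0.2]
finger_gap: 7.1
```

```bash
python3 -c "
from h import *
np.set_printoptions(precision=3,suppress=True)
applied([0,.0019,.0008,-2,0,0])
st();avg(20);print(getcmd()[0])
snap('top','t23')
T=load('t23');hsv=cv2.cvtColor(T['c'],cv2.COLOR_RGB2HSV).astype(int);m=(hsv[...,0]>55)&(hsv[...,0]<75)&(hsv[...,1]>120)
M=np.zeros(m.shape,bool);M[135:200,160:215]=m[135:200,160:215]
hull=cv2.convexHull(np.argwhere(M)[:,::-1].astype(np.int32));c,rr=cv2.minEnclosingCircle(hull);print('rim',c,rr,onz(T,c[0],c[1],287-94))
"
```

```text
t 40.35 p [573.554 215.856 272.968] rpy [136.864   0.063  90.726] F [ 2.825 -0.152 -0.19 ] M [-0.084 -0.016 -0.003] gap 7.1 J [ 25.4 -24.8 120.9 -23.4  46.   35.2]
t 41.35 mean [ 2.817 -0.288 -0.096 -0.056  0.024  0.045] sem [0.111 0.091 0.11  0.006 0.008 0.007]
[573.345 216.217 273.607]
rim (187.33038330078125, 166.88250732421875) 22.60515785217285 [566.463 182.87  193.   ]
```

Emit:
{"op": "move_arm", "data": {
  "rows": [
    [[0,0.0002,0.0001,0,0,0],[0,0.0003,0.0003,0,0,0],[0,0.0003,0.0003,0,0,0]]
  ]
}}

```text
time: 41.7
tool_pos: [573.8, 215.8, 272.5]
tcp_rot: [136.9, 0.1, 90.7]
ft_force: [0.6, -0.3, -0.1]
finger_gap: 7.2
```

```bash
python3 -c "
from h import *
applied([0,.0003,.0003,0,0,0])
st();avg(20);print(getcmd()[0])
"
```

```text
t 41.7 p [573.7774 215.8069 272.4615] rpy [136.9172   0.0715  90.7147] F [ 0.5555 -0.2746 -0.1496] M [-0.0504  0.2282 -0.0375] gap 7.2 J [ 25.4 -24.7 120.8 -23.4  46.   35.2]
t 42.7 mean [ 0.1793 -0.4514  0.0182 -0.0402  0.3289 -0.0443] sem [0.1376 0.101  0.1092 0.005  0.0083 0.0083]
[573.769  216.2233 273.5918]
```

Emit:
{"op": "move_arm", "data": {
  "rows": [
    [[0,0,0,0,0,0],[0,0,0,0,0,0],[0,0,0,0,0,0]]
  ],
  "newtons": 20
}}

```text
time: 43.0
tool_pos: [573.9, 215.8, 272.7]
tcp_rot: [136.9, 0.1, 90.7]
ft_force: [0.8, -0.7, 0.3]
finger_gap: 6.9
```

Emit:
{"op": "move_arm", "data": {
  "rows": [
    [[0,0,0,0,0,0],[0,0,0,0,0,0],[0,0,0,0,0,0],[0,0,0,0,0,0],[0,0,0,0,0,0]]
  ],
  "grip": 0.19
}}

```text
time: 43.5
tool_pos: [573.9, 215.9, 272.8]
tcp_rot: [136.9, 0.1, 90.7]
ft_force: [-0.2, 0.5, -0.6]
finger_gap: 16.2
```

```bash
python3 -c "
from h import *
st();avg(8)
snap('wrist','w24');snap('top','t24')
a=cv2.imread('pics/w24.png');cv2.imwrite('pics/c11.png',cv2.resize(a[100:384,120:440],None,fx=2.4,fy=2.1,interpolation=cv2.INTER_CUBIC))
a=cv2.imread('pics/t24.png');cv2.imwrite('pics/c10.png',cv2.resize(a[130:195,150:215],None,fx=9,fy=9,interpolation=cv2.INTER_CUBIC))
"
```

```text
t 43.5 p [573.9279 215.8649 272.7619] rpy [136.885    0.0635  90.7209] F [-0.1679  0.4834 -0.6115] M [-0.0484  0.3605 -0.0125] gap 16.2 J [ 25.4 -24.7 120.8 -23.4  46.   35.2]
t 43.9 mean [ 0.122   0.2841 -0.1897 -0.0099  0.3344 -0.0023] sem [0.1583 0.14   0.2141 0.0112 0.006  0.0079]
```

View pics/c11.png

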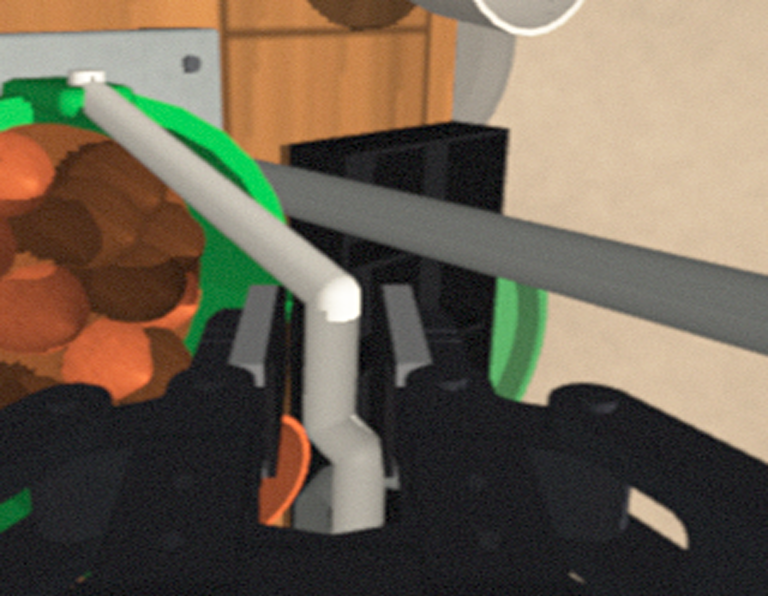

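View pics/c10.png

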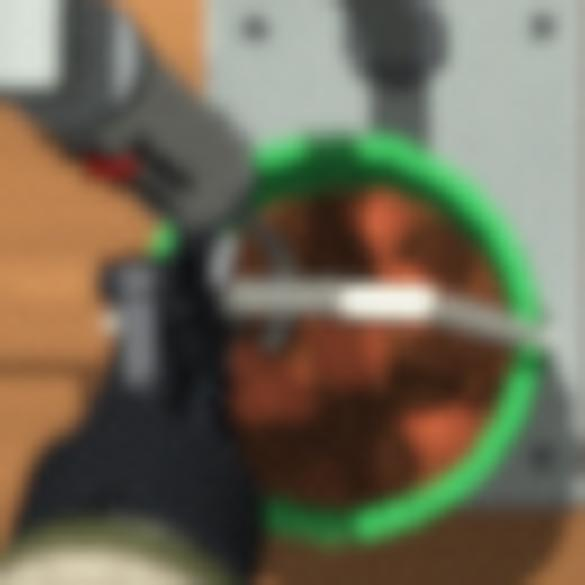

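Emit:
{"op": "move_arm", "data": {
  "rows": [
    [[0,0,-0.001,0,0,0],[0,0,-0.003,0,0,0],[0,0,-0.006,0,0,0],[0,0,-0.009,0,0,0],[0,0,-0.013,0,0,0],[0,0,-0.018,0,0,0],[0,0,-0.024,0,0,0],[0,0,-0.031,0,0,0],[0,0,-0.04,0,0,0],[0,0,-0.05,0,0,0],[0,0,-0.06,0,0,0],[0,0,-0.07,0,0,0],[0,0,-0.077,0,0,0],[0,0,-0.08,0,0,0],[0,0,-0.08,0,0,0]]
  ]
}}

```text
time: 45.5
tool_pos: [519.2, 215.4, 331.8]
tcp_rot: [136.8, 0.0, 90.7]
ft_force: [0.6, 0.6, 0.1]
finger_gap: 16.0
```

```bash
python3 -c "
from h import *
applied([0,0,-.08,0,0,0])
st()
snap('wrist','w25');snap('top','t25')
a=cv2.imread('pics/t25.png');cv2.imwrite('pics/c10.png',cv2.resize(a[110:205,130:225],None,fx=6,fy=6,interpolation=cv2.INTER_CUBIC))
"
```

```text
t 45.5 p [519.1709 215.4188 331.8141] rpy [136.8369   0.0391  90.7371] F [0.5541 0.588  0.1317] M [0.0256 0.2706 0.0277] gap 16.0 J [ 29.2 -35.1 121.6 -23.1  56.2  34.9]
```

View pics/c10.png

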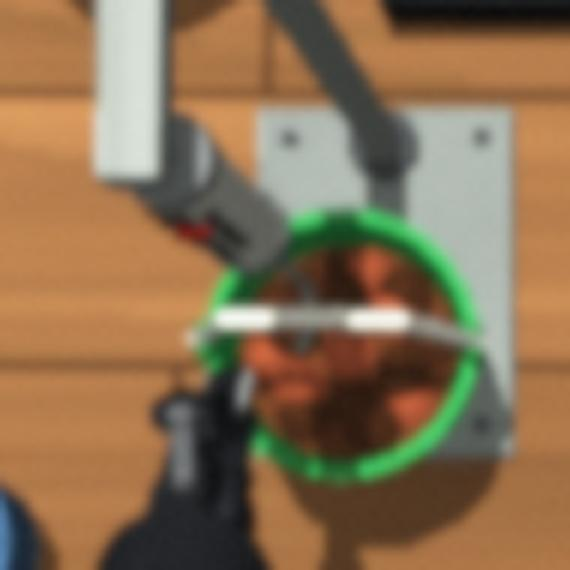

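View pics/w25.png

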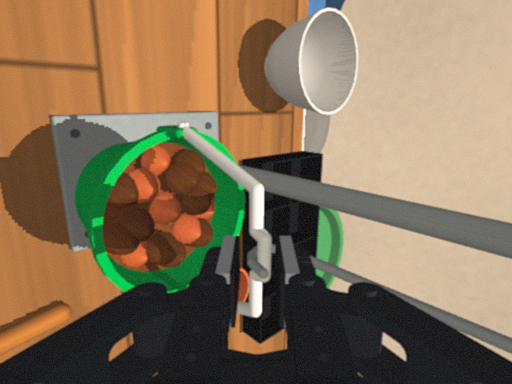

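Emit:
{"op": "move_arm", "data": {
  "rows": [
    [[0,0,-0.005,0,0,0],[0,0,-0.015,0,0,0],[0,0,-0.03,0,0,0],[0,0,-0.045,0,0,0],[0,0,-0.055,0,0,0],[0,0,-0.06,0,0,0],[0,0,-0.06,0,0,0],[0,0,-0.06,0,0,0]]
  ]
}}

```text
time: 46.4
tool_pos: [478.3, 214.8, 374.5]
tcp_rot: [136.9, 0.1, 90.7]
ft_force: [-0.1, -0.4, -0.1]
finger_gap: 16.2
```

```bash
python3 -c "
from h import *
st()
def rim(n):
    T=load(n);hsv=cv2.cvtColor(T['c'],cv2.COLOR_RGB2HSV).astype(int);m=(hsv[...,0]>55)&(hsv[...,0]<75)&(hsv[...,1]>120)
    M=np.zeros(m.shape,bool);M[135:200,155:215]=m[135:200,155:215]
    hull=cv2.convexHull(np.argwhere(M)[:,::-1].astype(np.int32));c,rr=cv2.minEnclosingCircle(hull);print(n,c,rr,onz(T,c[0],c[1],193))
rim('t25')
for i in range(12):
    viewer.snapshot('wrist'); 
    if i%3==0: snap('top','t26_%d'%i);rim('t26_%d'%i)
snap('wrist','w26');snap('scene','s26');snap('top','t27');rim('t27')
a=load('t26_0')['c'].astype(int);b=load('t27')['c'].astype(int);d=abs(a-b).max(2);print('diff',(d[130:205,150:220]>25).sum())
a0=load('top0')['c'].astype(int);d=abs(a0-b).max(2)>40;v,u=np.nonzero(d)
cv2.imwrite('pics/d.png',(d*255).astype(np.uint8))
a=cv2.imread('pics/t27.png');cv2.imwrite('pics/c10.png',cv2.resize(a[110:205,130:225],None,fx=6,fy=6,interpolation=cv2.INTER_CUBIC))
"
```

```text
t 46.4 p [478.2509 214.7964 374.5498] rpy [136.9036   0.0794  90.7306] F [-0.0518 -0.3715 -0.0605] M [0.0008 0.2986 0.0201] gap 16.2 J [ 32.8 -41.3 120.8 -23.8  64.1  35.5]
t25 (186.73651123046875, 166.9524383544922) 22.828609466552734 [566.2278 184.786  193.    ]
t26_0 (186.73651123046875, 166.9524383544922) 22.828609466552734 [566.2278 184.786  193.    ]
t26_3 (186.73651123046875, 166.9524383544922) 22.828609466552734 [566.2278 184.786  193.    ]
t26_6 (186.59426879882812, 166.88934326171875) 22.807483673095703 [566.4316 185.2478 193.    ]
t26_9 (186.5, 167.0) 22.94023895263672 [566.0701 185.5481 193.    ]
t27 (186.73651123046875, 166.9524383544922) 22.828609466552734 [566.2278 184.786  193.    ]
diff 0
```

View pics/w26.png

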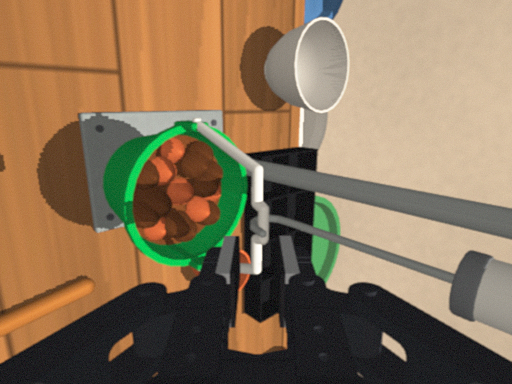

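View pics/t27.png

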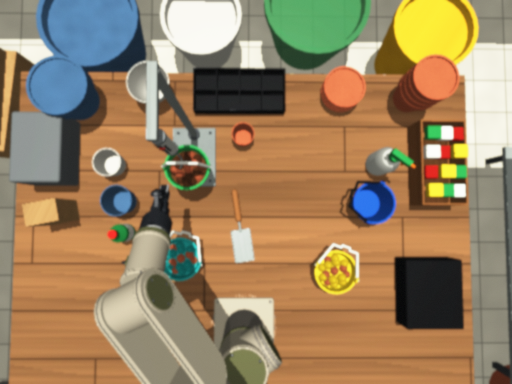

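View pics/s26.png

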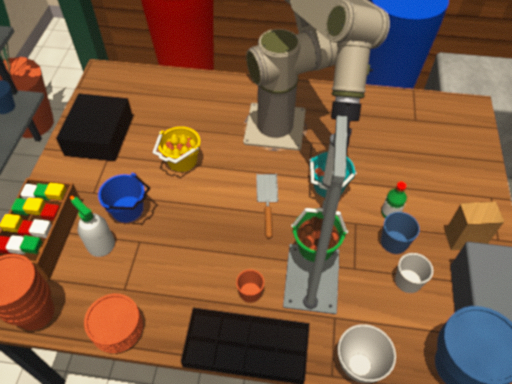

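The pail hangs by the notch on the hook (wrist picture around (262,225)). It is steady between frames, and the other goods look unmoved. I'm handing it in.

```bash
python3 -c "
from h import *
print(hand_in())"
```

```text
the job is handed in; nothing more can be done
None
```

The green pail is hanging by its bail notch on the balance hook, with the gripper well clear, and I handed the job in at about 47 s.

**Last checks**
- **Stillness:** the rim centre stayed within 1 mm over about 1 s, and the first and last top pictures showed no difference around the pail.
- **Level:** the rim centre was within about 2 mm of the point under the hook. I did not measure the tilt directly.
- **Letting go:** just before release the averaged tool force was about (0.2, -0.5, 0.0) N. The held weight read about 2.4 N, so roughly 0.25 kg.
- **Other goods:** by eye, they look unmoved in the final top and scene pictures.

**What did not go cleanly**
- **Pail lifted during the swing:** on my first try at swinging the bail, the bar did not turn in my grip. The pail slid about 50 mm and rose about 15 mm. I set it back down, pressing with up to about 4.5 N. I then opened the fingers and pushed the bail upright (about 88°) with the pail standing on the table.
- **Gripper touched the hook:** while easing the load on, the force readings showed the hook tip pressing sideways on the gripper. It reached about 14.5 N for around a second, then about 3 N a few times. I shifted and tilted the tool until the side force was near zero before letting go.

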